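# Sort flanged cartridges by size into a T-slot magazine and swing its hasp shut

### The arm

A 7-joint arm with a two-finger parallel gripper is mounted at the origin on a cart in front of the work surface, level with it; the furniture and walls round the work are solid. World frame = base frame: x ahead of the robot, y to its left, z up, the work surface at z = 0. Lengths are in mm, angles in rad, forces in N, time in s.
With the tool pointing down it reaches from about 400 to 875 mm from the base axis. Payload 4.4 kg.
Tool frame: the origin (TCP) lies on the centre line of the jaws, within the pads' length; the fingertips stand 14 mm ahead of it and the grasp point (between the pads) lies 5 mm behind it (tips_ahead is the distance from the TCP to the fingertips, in mm); z points along the fingers, y is the line along which they close (so a half turn about z gives the same grasp; the last joint's range is limited). The gripper opens to 85 mm and grips with 20 to 120 N. Pads are 22 mm wide; open, the fingers measure 114 mm over their backs; the gripper's body (76 mm by 85 mm) begins 54 mm behind the grasp point. The pads swing forward as they close: fully open they stand 13 mm farther back than shut.
Start: joints at [1.111, 0.628, 0.038, 1.517, -0.027, 0.996, -0.02], TCP at [249.434, -600.251, 217.513] pointing down, gripper open.
Joint ranges: [-3.06, 3.06], [-0.37, 2.12], [-1.25, 1.32], [0.18, 2.47], [-1.1, 4.24], [0.23, 1.98], [-2.94, 2.94]. Speed limits (rad/s): [2.57, 2.57, 3.14, 3.14, 3.14, 3.14, 3.14].

### API

Orientations are given as [roll, pitch, yaw] about the fixed x, y, z axes, in that order (R = Rz(yaw) Ry(pitch) Rx(roll)).
In Python, from cell import * gives the robot as it stands.
- The arm moves only by the tool move_arm, never from a script. Its argument "rows" is text: rows parted by semicolons, each of 7 numbers parted by spaces: the shift along the tool's x, y, z scaled (see below), then the turn, a rotation vector about the tool's x, y, z scaled (see below), then the closure, from -1 (fully open) to 1 (shut). A call has 1 to 12 rows; each row is the pose to reach, as a shift and turn from the pose commanded when the call began, along the tool's axes at that moment; what a row does not reach only later rows make up. The controller multiplies each number of a shift by 0.3 m and each number of a turn by pi/2 rad. A row lasts 1/12 s, in which the tool goes at most 41.7 mm and 7.16 degrees, less where a joint would pass 70% of its speed; a pose out of reach is approached as far as the arm can. A call with a number of a shift or a turn outside -1 to 1 is refused whole. A call with a gripper value outside its range is refused whole. The fingers move at their own pace and stop on an object; the grip force is fixed at half the most. Time passes only in rows, so rows that repeat a pose let the fingers close. It gives the time, the measured TCP pose, the force, the opening and the grip force at its end, in the units of the state.
- read_state(): the state, without advancing time (a new reading comes with each control period).
- get_image(name): name is "scene" or "top" or "wrist"; returns a dict with "img" (400x640x3 uint8, red, green, blue), "vfov" (degrees; the focal length in pixels is half the picture's height over the tangent of half this angle, whatever the lens; pixels are square), "cx", "cy" (the principal point, pixels), "extrinsics" (4x4, takes a point from camera to world coordinates); the wrist camera has in their place "T_tool_cam" (4x4, takes a point from camera to tool coordinates, whose origin is the TCP and whose axes are the flange's). Camera axes: x right, y up, looking along -z (the intrinsics and any distortion apply to the point x, -y, -z); pixel columns grow to the right and rows downward; lengths in mm; the calibration is good to about 2 mm. A picture is of the moment at which its call begins: read the wrist's pose just before it. There is no depth.
- finish_job(): hands the job in; it is judged then, once.
The state is a dict: "clock": time; "qpos": joint angles; "qd": joint speeds; "tau": joint torques, N m; "eef_pos": TCP position; "tool_rot": TCP orientation; "force": force on the tool from outside, world axes, zero at the start; "torque": the same for the moment, N m; "width": finger opening in mm; "gripper_force": force on a finger pad.
Only numpy, scipy, OpenCV 4.12 (cv2) and the standard library are available. Lean on these libraries where they do the work, as an engineer would, in place of code of your own. Each camera call takes 0.05 s, during which the arm holds its last target. There are 200 camera calls.

### The job

Sort the three look-alike steel cartridges by size into the magazine: the two large ones into the wide row with the blue lips, the small one into the narrow row with the white lips. Set each upright on the apron and slide its foot in under the lips, gently and fully home, until it touches the back wall or the cartridge ahead of it. Then swing the hasp round across the mouths until its hooked end is at the catch post; leave the beaker and the two amber vials where they are.

Things in the scene. Friction and masses are not known exactly. Their poses are not given: they have to be found in the camera images.
- magazine: fixed grey magazine, plate 114 x 136 mm (x -70 to +44, y -64 to +72 mm), 6 mm thick; origin on the table, x points into the rows. Two T-slot rows along x: a wide one (blue lips, middle y = +24, 31 mm wide) and a narrow one (white lips, y = -26, 25 mm wide), open at the front end (-x), back wall at x = +36. Lip gap 15.5 mm, lips 13.5 to 16.5 mm above the table
- mouth_wide (a point): front edge of the wide row's walls on its floor (x = -22, y = +24, z = 6 mm); lips begin 4 mm further in. In front lies a free apron of the plate, level with the floor, to x = -70, with two short flared guides 6 mm high beside the mouth
- mouth_narrow (a point): the same for the narrow row (x = -22, y = -26, z = 6 mm). A foot (5 mm thick) slides in along the floor under the lips, whose underside is 7.5 mm above the floor; the stem stands up through the lip gap
- seat_wide_back (a point): the foot's place (middle of its underside, on the row's floor, z = 6 mm) of a large cartridge that touches the back wall of the wide row; axes as the magazine's: x = +22, y = +24
- seat_wide_front (a point): the foot's place (middle of its underside, on the row's floor, z = 6 mm) of a large cartridge that touches the one at the back; axes as the magazine's: x = -6, y = +24
- seat_narrow (a point): the foot's place (middle of its underside, on the row's floor, z = 6 mm) of a small cartridge that touches the back wall of the narrow row; axes as the magazine's: x = +25, y = -26
- large_a: first large steel cartridge standing upright: foot disc 28 mm wide and 5 mm thick, above it a round stem 12 mm wide with a black ring near the top, 44 mm high in all; origin under the middle of its foot, z up
- large_b: second large, like the first steel cartridge standing upright: foot disc 28 mm wide and 5 mm thick, above it a round stem 12 mm wide with a black ring near the top, 44 mm high in all; origin under the middle of its foot, z up
- small_c: the small, a look-alike steel cartridge standing upright: foot disc 22 mm wide and 5 mm thick, above it a round stem 12 mm wide with a black ring near the top, 36 mm high in all; origin under the middle of its foot, z up
- gate (a joint): angle of the swing hasp, a flat steel bar 5 mm thick and 8 mm high (z = 20.5 to 28.5 mm) that turns level about an upright pivot: 0 = across both mouths with its red hooked end round the catch post, about 1.2 = swung open, pointing mostly to the magazine's -x; it stays where it is left, about 0.6 N at the end
- gate_pivot (a point): pivot of the hasp, at magazine x = -34, y = +62, at the bar's mid height z = 24.5 mm; the catch post stands at x = -25, y = -53, up to z = 35 mm
- gate_end (a point): on the hasp bar near its red hooked end, 118 mm from the pivot
- beaker: clear beaker, 66 mm wide, 78 mm high, a bystander; origin under its middle
- amber_vial_1: amber vial with a black cap, 21 mm wide, 52 mm high, a bystander; origin under its middle
- amber_vial_2: a second such amber vial, a bystander

How it is judged:
By the outcome, as a careful person would: the job done as asked, in the order asked, and still so for the second after the job is handed in, with the robot touching nothing.
It also fails if it takes over 70 s, if anything falls off the work surface, if the arm or the gripper's body presses on something with over 40 N, if the wrist force passes 120 N, or if a joint passes its speed limit or range.

## Working session

There is one attempt and no reset: what is moved stays moved. The work goes in short steps, Python scripts to look and compute and a tool call to move; the robot and the scene stay as the last step left them, time stands still between calls to the robot, and variables do not carry over. Pictures are saved under pics/ and viewed, at most 10 in all, crops included, and the job is handed in when it is done.

Besides the shell and the picture viewer there is one more tool, called after ">>>" as name(argument=value, ...), one argument or row to a line, values as JSON. move_arm: Moves the arm, as the interface text tells. Its arguments: {"type":"object","properties":{"rows":{"type":"string"}},"required":["rows"]}

```bash
ls; mkdir -p pics
python3 - <<'E'
from cell import *
import cv2,numpy as np
s=read_state();print({k:np.round(v,3) if not isinstance(v,str) else v for k,v in s.items()})
for n in("scene","top"):
    d=get_image(n);print(n,{k:(np.round(v,4).tolist()) for k,v in d.items() if k!='img'})
    cv2.imwrite(f"pics/{n}0.png",d["img"][:,:,::-1])
E
```

```text
pics
{'clock': np.float64(0.0), 'qpos': array([ 1.111,  0.629,  0.038,  1.518, -0.027,  0.996, -0.02 ]), 'qd': array([-0.   ,  0.001, -0.001,  0.   , -0.001,  0.001, -0.   ]), 'tau': array([ 0.0000e+00, -5.6339e+01,  1.2260e+00, -1.9344e+01,  1.1000e-02,
        1.0000e-02, -0.0000e+00]), 'eef_pos': array([ 249.191, -599.633,  216.594]), 'tool_rot': array([-3.14 ,  0.   ,  0.394]), 'force': array([-0.038, -0.966,  0.109]), 'torque': array([ 0.016, -0.   , -0.061]), 'gripper_force': np.float64(0.0), 'width': np.float64(85.53)}
scene {'vfov': 50.1054, 'cx': 320.1962, 'cy': 194.9733, 'extrinsics': [[0.478, 0.552, -0.6833, -61.249], [-0.8784, 0.2968, -0.3746, -436.4959], [-0.004, 0.7792, 0.6267, 588.6602], [0.0, 0.0, 0.0, 1.0]]}
top {'vfov': 44.8804, 'cx': 317.2484, 'cy': 204.9057, 'extrinsics': [[0.0052, 0.9987, -0.0499, 477.9133], [-0.9999, 0.0058, 0.0118, -103.5745], [0.0121, 0.0498, 0.9987, 955.7639], [0.0, 0.0, 0.0, 1.0]]}
```

View pics/scene0.png

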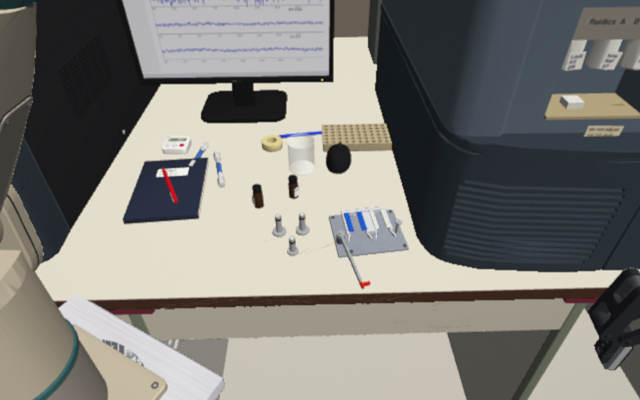

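View pics/top0.png

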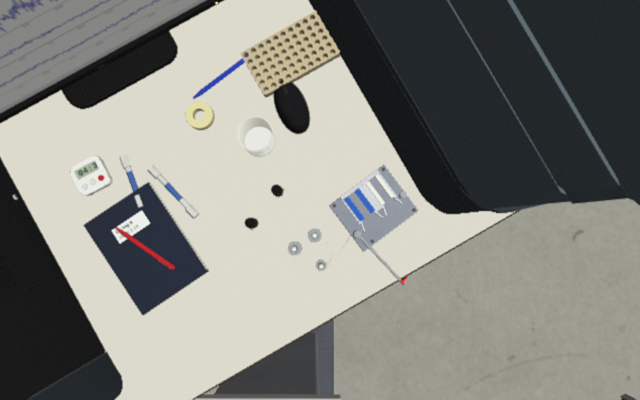

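The scene and top views show three cartridges at top (294,248), (314,236) and (321,265). The magazine is around (373,207), with the hasp pivot at (358,234) and its red end at (404,281). The dark machine stands close to the right of the magazine.

```bash
cat > h.py <<'E'
from cell import *
import cv2,numpy as np
from scipy.spatial.transform import Rotation as R
def cam(d,s=None):
    if "extrinsics" in d: T=np.array(d["extrinsics"])
    else:
        W=np.eye(4);W[:3,:3]=R.from_euler("xyz",s["tool_rot"]).as_matrix();W[:3,3]=s["eef_pos"]
        T=W@np.array(d["T_tool_cam"])
    f=d["img"].shape[0]/2/np.tan(np.radians(d["vfov"])/2)
    return T,f,d["cx"],d["cy"]
def ray(c,u,v):
    T,f,cx,cy=c
    k=T[:3,:3]@np.array([(u-cx)/f,-(v-cy)/f,-1]);return T[:3,3],k/np.linalg.norm(k)
def onz(c,u,v,z):
    o,k=ray(c,u,v);return o+k*(z-o[2])/k[2]
def tri(rs):
    A=sum(np.eye(3)-np.outer(k,k) for o,k in rs);b=sum((np.eye(3)-np.outer(k,k))@o for o,k in rs)
    p=np.linalg.solve(A,b);return p,[np.linalg.norm(np.cross(p-o,k)) for o,k in rs]
def proj(c,p):
    T,f,cx,cy=c;q=T[:3,:3].T@(np.array(p)-T[:3,3]);return np.array([cx+f*q[0]/-q[2],cy-f*q[1]/-q[2]])
def snap(n,save=None):
    s=read_state();d=get_image(n)
    if save: cv2.imwrite(f"pics/{save}.png",d["img"][:,:,::-1])
    return d["img"],cam(d,s),s
def rel(s,target,yaw=None):
    "shift in scaled tool axes from current measured pose to target TCP; yaw = tool yaw wanted"
    M=R.from_euler("xyz",s["tool_rot"]);t=M.inv().apply(np.array(target)-s["eef_pos"])/300
    w=np.zeros(3)
    if yaw is not None: w=(M.inv()*R.from_euler("xyz",[np.pi,0,yaw])).as_rotvec()/(np.pi/2)
    return np.round(t,4),np.round(w,4)
E
python3 - <<'E'
from h import *
img,c,s=snap("top")
for n,u,v,z in [("A",294,248,44),("B",314,236,44),("C",321,265,40),("pivot",358,234,28),("end",404,281,25),("c1",385,166,6),("c2",417,213,6),("c3",372,250,6),("c4",330,206,6),("v1",251,223,52),("v2",277,190,52),("beak",256,137,78)]:
    print(n,np.round(onz(c,u,v,z)))
d=get_image("wrist");print(np.round(d["T_tool_cam"],3),d["vfov"],d["cx"],d["cy"])
E
```

```text
A [442. -71.  44.]
B [ 465. -109.   44.]
C [ 410. -122.   40.]
pivot [ 469. -193.   28.]
end [ 380. -281.   25.]
c1 [ 603. -248.    6.]
c2 [ 511. -311.    6.]
c3 [ 438. -222.    6.]
c4 [ 523. -140.    6.]
v1 [489.   9.  52.]
v2 [551. -39.  52.]
beak [645.  -2.  78.]
[[ 1.00000e-03  9.55000e-01  2.97000e-01  7.60630e+01]
 [ 1.00000e+00 -1.00000e-03 -2.00000e-03  4.55000e-01]
 [-2.00000e-03  2.97000e-01 -9.55000e-01 -1.56578e+02]
 [ 0.00000e+00  0.00000e+00  0.00000e+00  1.00000e+00]] 70.10102365798774 321.0788193032375 194.74214777233212
```

Run:
```python
from h import *
s=read_state()
print(rel(s,[400,-300,217]),rel(s,[480,-190,190],0.64))
_,c,_=snap("scene")
for u,v in [(437,262),(408,205),(520,270),(375,100)]: print(np.round(onz(c,u,v,0)))
```

```text
(array([ 8.475e-01, -7.304e-01,  6.000e-04]), array([0., 0., 0.])) (array([ 1.2344, -0.9666,  0.0909]), array([-7.000e-04, -1.000e-04, -1.568e-01]))
[ 510. -367.    0.]
[ 639. -266.    0.]
[ 562. -504.    0.]
[1062.  -11.    0.]
```

>>> move_arm(
  rows="0.11 -0.09 0 0 0 -0.04 -1;0.21 -0.18 0 0 0 -0.08 -1;0.32 -0.27 0 0 0 -0.12 -1;0.43 -0.36 0 0 0 -0.157 -1;0.53 -0.45 0 0 0 -0.157 -1;0.64 -0.54 0 0 0 -0.157 -1;0.74 -0.63 0 0 0 -0.157 -1;0.85 -0.73 0 0 0 -0.157 -1;0.96 -0.8 0.04 0 0 -0.157 -1;1 -0.9 0.06 0 0 -0.157 -1;1 -0.96 0.09 0 0 -0.157 -1;1 -0.96 0.09 0 0 -0.157 -1",
)

```text
clock: 1.25
eef_pos: [414.2, -213.7, 189.1]
tool_rot: [-3.136, 0.001, 0.647]
force: [-1.4, 0.3, -0.2]
width: 85.2
gripper_force: 0.0
```

Run:
```python
from h import *
img,c,s=snap("wrist","w0")
print(s["clock"],s["eef_pos"],s["tool_rot"],s["force"])
```

```text
1.25 [ 414.17732143 -213.69281014  189.1388875 ] [-3.13560646e+00  1.26304604e-03  6.47312772e-01] [-1.44084962  0.29346351 -0.19916032]
```

View pics/w0.png

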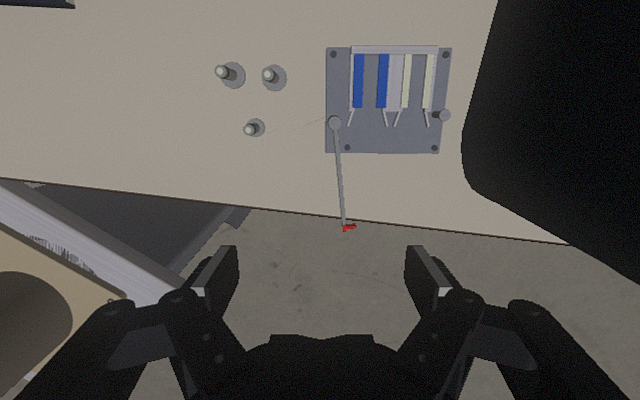

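The wrist view shows the cartridges at (224,72), (268,74) and (251,129), with the last one smaller. The magazine plate spans (326–452, 47–155), the pivot is at (335,123), the red end is at (349,228) and the catch post at (445,115). I'll take a closer second view.

>>> move_arm(
  rows="0.1 0 0.1 0 0 0 -1;0.2 0 0.2 0 0 0 -1;0.2 0 0.2 0 0 0 -1;0.2 0 0.2 0 0 0 -1;0.2 0 0.2 0 0 0 -1",
)

```text
clock: 1.72
eef_pos: [463.8, -184.9, 130.6]
tool_rot: [3.141, 0.001, 0.639]
force: [-0.9, -0.6, -0.2]
width: 85.2
gripper_force: 0.0
```

Run:
```python
from h import *
img,c,s=snap("wrist","w1")
print(s["clock"],s["eef_pos"],s["tool_rot"],s["force"])
cr=img[60:260,150:500,::-1]
cv2.imwrite("pics/w1c.png",cv2.resize(cr,None,fx=2.25,fy=2.25,interpolation=cv2.INTER_CUBIC))
np.savez("w1.npz",img=img,T=c[0],k=c[1:])
```

```text
1.7167 [ 463.81787843 -184.8612739   130.64144671] [3.14117482e+00 9.54897048e-04 6.38973535e-01] [-0.85742366 -0.55986047 -0.17019756]
```

View pics/w1c.png

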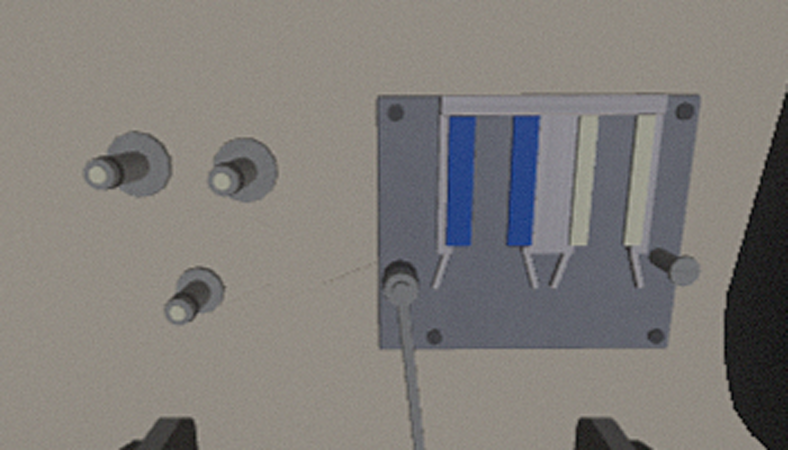

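The crop shows the feet at about (140,163), (247,170) and (200,290), and the cartridge tops at (101,174), (224,180) and (180,311). The plate corners are at (377,96), (699,96), (666,348) and (379,348), the pivot cap is at (401,287), and the blue lips span x 447–540. Next I'll measure these with colour masks in both wrist views.

```bash
cat > meas.py <<'E'
from h import *
def gmask(img):
    i=cv2.GaussianBlur(img,(3,3),0).astype(int)
    return ((i[:,:,0]-i[:,:,2]<6)&(i.max(2)>45)).astype(np.uint8)
def comps(m,lo,hi,box):
    x0,y0,x1,y1=box;q=np.zeros_like(m);q[y0:y1,x0:x1]=m[y0:y1,x0:x1]
    n,l,st,ce=cv2.connectedComponentsWithStats(q)
    return [(st[i].tolist(),l==i) for i in range(1,n) if lo<st[i][4]<hi]
E
python3 - <<'E'
from meas import *
z=np.load("w1.npz");img=z["img"];c=(z["T"],*z["k"])
m=gmask(img)
for st,_ in comps(m,60,30000,(150,60,470,245)): print(st)
for u,v in [(101,174),(130,170),(150,180),(60,100),(400,200),(490,200),(224,180),(250,160)]:
    print(u,v,img[60+int(v/2.25),150+int(u/2.25)])
P={"bl":(377,96),"br":(699,96),"fr":(666,348),"fl":(379,348)}
Q={}
for k,(u,v) in P.items(): Q[k]=onz(c,150+u/2.25,60+v/2.25,6);print(k,Q[k].round(1))
M={"bl":(44,72),"br":(44,-64),"fr":(-70,-64),"fl":(-70,72)}
A=np.array([M[k] for k in P],np.float32);B=np.array([Q[k][:2] for k in P],np.float32)
T,_=cv2.estimateAffinePartial2D(A,B);print(T,np.hypot(T[0,0],T[1,0]),np.arctan2(T[1,0],T[0,0]));print((A@T[:,:2].T+T[:,2]-B).round(1))
E
```

```text
[317, 102, 145, 143, 14739]
[187, 119, 39, 29, 705]
[242, 122, 31, 28, 604]
[223, 179, 26, 26, 383]
101 174 [157 153 143]
130 170 [80 78 79]
150 180 [111 113 111]
60 100 [146 137 129]
400 200 [100 101 110]
490 200 [ 99  99 109]
224 180 [158 157 142]
250 160 [76 77 75]
bl [ 525.6 -136.2    6. ]
br [ 605.9 -244.     6. ]
fr [ 516.1 -312.1    6. ]
fl [ 435.6 -203.8    6. ]
[[   0.79201094   -0.59300614  533.48911249]
 [   0.59300614    0.79201094 -219.48431642]] 0.9894127586228616 0.6426908794187651
[[ 0.  -0.2]
 [ 0.4 -0.1]
 [-0.1  0.4]
 [-0.3 -0.1]]
```

>>> move_arm(
  rows="0 -0.12 0.05 0 0 0 -1;-0.02 -0.24 0.1 0 0 0 -1;-0.02 -0.24 0.1 0 0 0 -1;-0.02 -0.24 0.1 0 0 0 -1;-0.02 -0.24 0.1 0 0 0 -1;-0.02 -0.24 0.1 0 0 0 -1",
)

```text
clock: 2.27
eef_pos: [417.9, -130.9, 101.6]
tool_rot: [3.138, -0.002, 0.638]
force: [0.3, -0.0, 0.1]
width: 85.2
gripper_force: 0.0
```

Run:
```python
from meas import *
img,c,s=snap("wrist","w2");np.savez("w2.npz",img=img,T=c[0],k=c[1:])
print(s["clock"],s["eef_pos"],s["tool_rot"])
m=gmask(img)
for st,_ in comps(m,60,40000,(100,40,640,245)): print(st)
cv2.imwrite("pics/w2c.png",cv2.resize(img[50:250,150:550,::-1],None,fx=2,fy=2,interpolation=cv2.INTER_CUBIC))
```

```text
2.2667 [ 417.92343249 -130.92447414  101.64890682] [ 3.13821009e+00 -2.03568916e-03  6.38190439e-01]
[391, 95, 174, 150, 18274]
[263, 115, 32, 32, 733]
[316, 118, 32, 32, 710]
[294, 182, 23, 29, 423]
```

View pics/w2c.png

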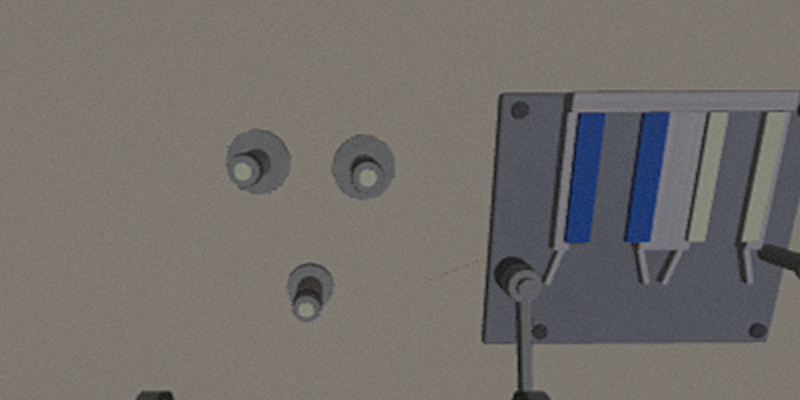

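The second view shows the tops at (243,171), (368,176) and (306,309), with the feet at (258,161), (363,166) and (311,284). The plate's left corners are at (500,94) and (484,342), and the pivot cap is at (524,285).

Run:
```python
from meas import *
V=[]
for n in ("w1","w2"):
    z=np.load(n+".npz");V.append((z["img"],(z["T"],*z["k"])))
w1=lambda u,v:(150+u/2.25,60+v/2.25); w2=lambda u,v:(150+u/2,50+v/2)
pk={"A":[w1(101,174),w2(243,171)],"B":[w1(224,180),w2(368,176)],"C":[w1(180,311),w2(306,309)]}
def top(img,p):
    g=cv2.GaussianBlur(img.mean(2).astype(np.float32),(0,0),.7)
    x,y=int(round(p[0])),int(round(p[1]));w=g[y-7:y+8,x-7:x+8]
    hi=w[5:10,5:10].max(); lo=np.percentile(w,10)
    m=((w>(hi*.6+lo*.4))).astype(np.uint8);n,l=cv2.connectedComponents(m,connectivity=4)
    b=(l==l[7,7]);ys,xs=np.nonzero(b);return (x-7+xs.mean(),y-7+ys.mean()),b.sum()
for k,ps in pk.items():
    r=[];o=[]
    for (img,c),p in zip(V,ps):
        q,a=top(img,p);o.append((np.round(q,1).tolist(),np.round(p,1).tolist(),int(a)));r.append(ray(c,*q))
    p,e=tri(r);r2=[ray(c,*q) for (_,c),q in zip(V,ps)];p2,e2=tri(r2)
    print(k,o,"tri",p.round(1),np.round(e,1),"hand",p2.round(1),np.round(e2,1))
feet={"A":[w1(140,163),w2(258,161)],"B":[w1(247,170),w2(363,166)],"C":[w1(200,290),w2(311,284)]}
for k,ps in feet.items():
    print("foot",k,*[onz(c,*q,5).round(1) for (_,c),q in zip(V,ps)],tri([ray(c,*q) for (_,c),q in zip(V,ps)])[0].round(1))
for n,a,b in [("bl",(377,96),(500,94)),("fl",(379,348),(484,342)),("pivot",(401,287),(524,285)),("fr",(666,348),(767,342)),("lipL",(470,116),(604,113)),("lipLf",(471,246),(591,242))]:
    qs=[w1(*a),w2(*b)];p,e=tri([ray(c,*q) for (_,c),q in zip(V,qs)]);print(n,p.round(1),np.round(e,1))
# foot widths
for (img,c) in V:
    for st,l in comps(gmask(img),300,900,(100,40,380,245)): 
        cn=max(cv2.findContours(l.astype(np.uint8),0,1)[0],key=len);x,y,w,h=st[:4]
        d=onz(c,x,y,5)-onz(c,x+w,y,5); print(st,"w",np.hypot(*d[:2]).round(1))
```

```text
A [([192.7, 137.4], [194.9, 137.3], 60), ([270.9, 135.3], [271.5, 135.5], 63)] tri [440.9 -69.3  44.8] [0.1 0.1] hand [440.2 -69.3  39.6] [0. 0.]
B [([247.9, 140.3], [249.6, 140.0], 61), ([333.4, 138.5], [334.0, 138.0], 59)] tri [ 466.6 -107.6   45. ] [0.1 0.1] hand [ 466.8 -108.1   41.7] [0.2 0.2]
C [([229.0, 201.1], [230.0, 198.2], 100), ([302.5, 204.7], [303.0, 204.5], 53)] tri [ 406.6 -121.6   34.2] [1.1 1.1] hand [ 407.4 -121.4   32.1] [0.2 0.2]
foot A [442.5 -70.6   5. ] [441.6 -69.5   5. ] [440.7 -69.1  -1.1]
foot B [ 467.5 -109.2    5. ] [ 467.1 -107.4    5. ] [ 466.5 -108.2   -1.5]
foot C [ 409.3 -121.4    5. ] [ 410.  -120.5    5. ] [ 409.2 -121.     3.5]
bl [ 525.6 -136.1    2.9] [0. 0.]
fl [ 435.9 -203.7    6.2] [0.2 0.2]
pivot [ 469.7 -190.3   26.7] [0.3 0.3]
fr [ 516.3 -310.3    8.8] [0.1 0.1]
lipL [ 541.6 -170.6   21.1] [0. 0.]
lipLf [ 500.6 -204.8   18.1] [0.2 0.2]
[187, 119, 39, 29, 705] w 37.3
[242, 122, 31, 28, 604] w 29.7
[223, 179, 26, 26, 383] w 26.5
[263, 115, 32, 32, 733] w 27.4
[316, 118, 32, 32, 710] w 27.5
[294, 182, 23, 29, 423] w 21.1
```

Run:
```python
from h import *
s=read_state();print(rel(s,[467,-108,101],.643),rel(s,[467,-108,28],.643))
```

```text
(array([0.1768, 0.0366, 0.002 ]), array([ 0.0019, -0.0012, -0.003 ])) (array([0.1764, 0.0359, 0.2454]), array([ 0.0019, -0.0012, -0.003 ]))
```

>>> move_arm(
  rows="0.09 0.018 0 0 0 0 0.15;0.177 0.036 0 0.002 -0.001 -0.003 0.15;0.177 0.036 0 0.002 -0.001 -0.003 0.15;0.177 0.036 0.02 0.002 -0.001 -0.003 0.15;0.177 0.036 0.08 0.002 -0.001 -0.003 0.15;0.177 0.036 0.12 0.002 -0.001 -0.003 0.15;0.177 0.036 0.12 0.002 -0.001 -0.003 0.15",
)

```text
clock: 2.9
eef_pos: [463.1, -106.9, 62.7]
tool_rot: [-3.136, 0.005, 0.644]
force: [-0.0, -0.4, 0.4]
width: 36.1
gripper_force: 0.0
```

Run:
```python
from h import *
img,c,s=snap("wrist","w3");print(s["eef_pos"],s["tool_rot"],s["width"],rel(s,[467,-108,28],.643))
print(proj(c,[467,-108,44]),proj(c,[441,-69.5,44]),proj(c,[467,-108,5]))
cv2.imwrite("pics/w3c.png",cv2.resize(img[120:360,160:480,::-1],None,fx=2,fy=2,interpolation=cv2.INTER_CUBIC))
```

```text
[ 463.0655782  -106.88131836   62.65258088] [-3.13568191  0.00495244  0.64363254] 36.14560753359883 (array([0.0088, 0.0115, 0.1154]), array([-0.0038,  0.0032,  0.0004]))
[324.78108545 221.69098772] [254.64659607 218.27896255] [324.3701215  202.39984673]
```

View pics/w3c.png

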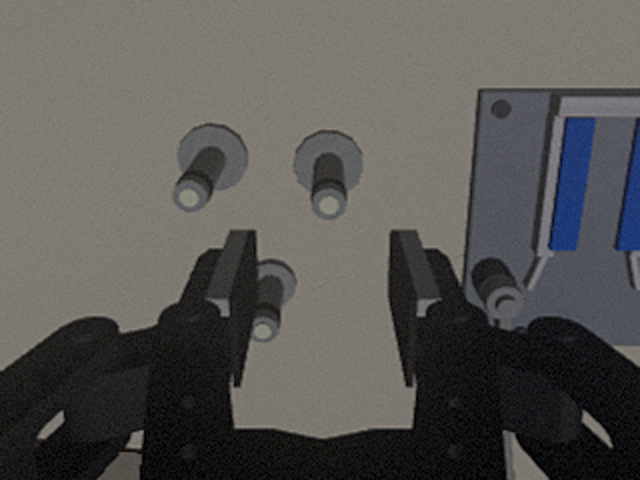

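B's top shows at full-frame pixel (325,222), and my measured point projects to the same place. The jaws straddle it, so next I'll settle the arm and see how well it tracks.

>>> move_arm(
  rows="0 0 0 0 0 0 0.15;0 0 0 0 0 0 0.15;0 0 0 0 0 0 0.15",
)

```text
clock: 3.2
eef_pos: [465.7, -106.5, 65.2]
tool_rot: [-3.139, 0.001, 0.645]
force: [-0.6, 0.4, 0.3]
width: 36.3
gripper_force: 0.0
```

Run:
```python
from h import *
s=read_state();print(s["eef_pos"],s["tool_rot"],s["width"],rel(s,[467,-108,28],.643))
```

```text
[ 465.69062905 -106.47398501   65.20825665] [-3.13947452e+00  6.93926812e-04  6.44649917e-01] 36.290141469755 (array([0.0005, 0.007 , 0.124 ]), array([-0.0013,  0.0004,  0.001 ]))
```

>>> move_arm(
  rows="0.001 0.006 0.06 0 0 0 0.15;0.001 0.006 0.11 0 0 0 0.15;0.001 0.006 0.124 0 0 0 0.15;0.001 0.006 0.124 0 0 0 0.15;0.001 0.006 0.124 0 0 0 0.15;0.001 0.006 0.124 0 0 0 1;0.001 0.006 0.124 0 0 0 1;0.001 0.006 0.124 0 0 0 1;0.001 0.006 0.124 0 0 0 1;0.001 0.006 0.124 0 0 0 1;0.001 0.006 0.124 0 0 0 1",
)

```text
clock: 4.12
eef_pos: [467.0, -107.3, 28.0]
tool_rot: [-3.139, 0.001, 0.645]
force: [-1.5, 0.6, 5.9]
width: 5.9
gripper_force: 59.0
```

Run:
```python
from h import *
s=read_state();print(s["eef_pos"],s["tool_rot"],s["width"],s["gripper_force"],s["force"],s["torque"])
```

```text
[ 466.95784613 -107.25718076   28.02955288] [-3.13924024e+00  6.56915929e-04  6.45282549e-01] 5.896723569550799 58.99294137954712 [-1.49644691  0.62272854  5.88416086] [0.14416224 0.14335787 0.05129251]
```

Run:
```python
from h import *
img,c,s=snap("wrist","w4")
cv2.imwrite("pics/w4c.png",cv2.resize(img[120:320,200:440,::-1],None,fx=3,fy=3,interpolation=cv2.INTER_CUBIC))
```

```text
(no output)
```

View pics/w4c.png

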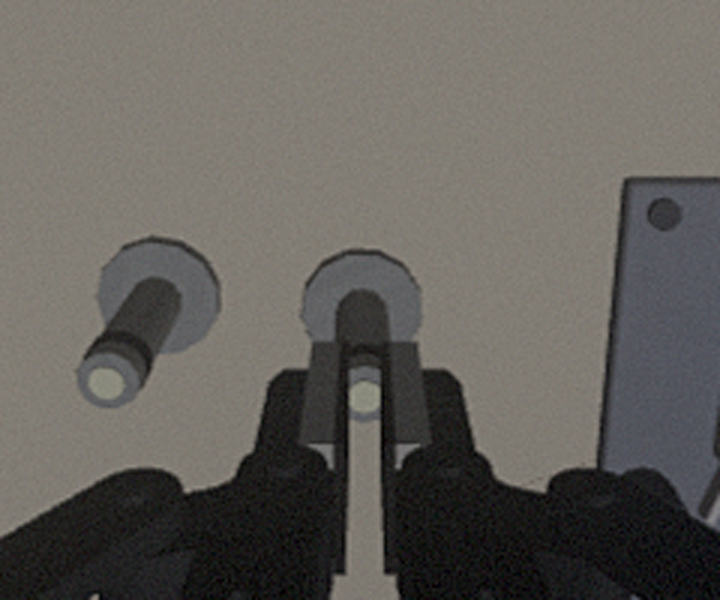

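The jaws look to hold the stem near the front edge of the pads, at crop (365,395). I'll project the TCP and pad points to check.

Run:
```python
from h import *
d=get_image("wrist");T=np.array(d["T_tool_cam"]);f=200/np.tan(np.radians(d["vfov"])/2);c=(T,f,d["cx"],d["cy"])
for p in [(0,0,0),(0,0,14),(11,3,14),(-11,3,14),(11,3,-15),(-11,3,-15),(0,0,-5),(0,0,-16),(0,0,23)]:
    q=proj(c,p);print(p,((q-[200,120])*3).round(0))
c2=cam(d,read_state())
print([((proj(c2,p)-[200,120])*3).round() for p in [(467,-108,44),(467,-108,5),(441,-69.5,44),(441,-69.5,5)]])
```

```text
(0, 0, 0) [359. 353.]
(0, 0, 14) [359. 324.]
(11, 3, 14) [373. 277.]
(-11, 3, 14) [373. 370.]
(11, 3, -15) [375. 334.]
(-11, 3, -15) [375. 441.]
(0, 0, -5) [359. 364.]
(0, 0, -16) [359. 391.]
(0, 0, 23) [359. 308.]
[array([362., 393.]), array([362., 310.]), array([108., 381.]), array([157., 300.])]
```

The jaw width and depth in three pictures put the fingertips about 15 mm behind the nominal TCP. The pads are only pinching the very top of the stem (width 5.9, not 12). I'll open, go 11 mm lower and close again as a check.

>>> move_arm(
  rows="0 0 0 0 0 0 0.15;0 0 0 0 0 0 0.15;0 0 0 0 0 0 0.15;0 0 0.018 0 0 0 0.15;0 0 0.036 0 0 0 0.15;0 0 0.036 0 0 0 0.15;0 0 0.036 0 0 0 0.15;0 0 0.036 0 0 0 1;0 0 0.036 0 0 0 1;0 0 0.036 0 0 0 1;0 0 0.036 0 0 0 1;0 0 0.036 0 0 0 1",
)

```text
clock: 5.22
eef_pos: [466.5, -107.3, 16.6]
tool_rot: [-3.139, 0.001, 0.645]
force: [0.2, 0.5, 0.5]
width: 8.8
gripper_force: 58.5
```

Run:
```python
from h import *
img,c,s=snap("wrist","w5")
print(s["eef_pos"],s["tool_rot"],s["width"],s["gripper_force"],s["force"],s["torque"])
a=img[120:320,200:440,::-1];b=cv2.imread("pics/w3.png")[120:320,200:440]
cv2.imwrite("pics/w5c.png",cv2.resize(a,None,fx=3,fy=3,interpolation=cv2.INTER_CUBIC))
```

```text
[ 466.51064923 -107.29448393   16.62279056] [-3.13856896e+00  1.40467783e-03  6.45112525e-01] 8.828163573596676 58.54744076728821 [0.20123377 0.54744116 0.48030798] [ 0.06888558 -0.00283525 -0.02275495]
```

View pics/w5c.png

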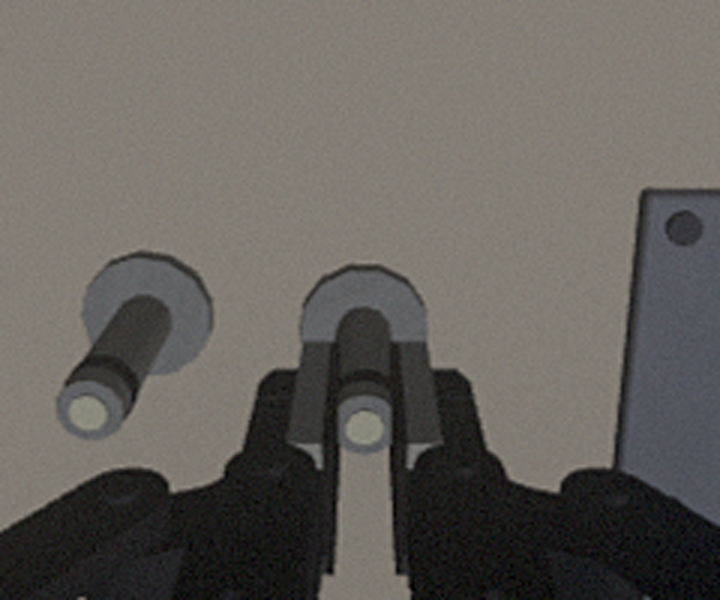

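The tips do ride about 15 mm behind the TCP, and the grip engages only the top 12 mm of the stem. The pads look compliant, since width rises with engagement. I'll go 11 mm deeper and regrip.

>>> move_arm(
  rows="0 0 0 0 0 0 0.15;0 0 0 0 0 0 0.15;0 0 0 0 0 0 0.15;0 0 0.012 0 0 0 0.15;0 0 0.024 0 0 0 0.15;0 0 0.036 0 0 0 0.15;0 0 0.036 0 0 0 0.15;0 0 0.036 0 0 0 1;0 0 0.036 0 0 0 1;0 0 0.036 0 0 0 1;0 0 0.036 0 0 0 1;0 0 0.036 0 0 0 1",
)

```text
clock: 6.27
eef_pos: [466.5, -107.3, 5.8]
tool_rot: [-3.139, 0.001, 0.645]
force: [-0.8, 0.6, -0.7]
width: 9.7
gripper_force: 58.4
```

Run:
```python
from h import *
s=read_state()
print(s["eef_pos"],s["tool_rot"],s["width"],s["gripper_force"],s["force"],s["torque"])
```

```text
[ 466.51498655 -107.30980222    5.79903252] [-3.13860381e+00  1.37577954e-03  6.45026550e-01] 9.730813095658068 58.432230949401855 [-0.75909864  0.59898891 -0.6957633 ] [-0.01217154 -0.04759742  0.03906948]
```

```bash
cat >> h.py <<'E'
O=np.array([533.5,-219.5]);YAW=.643
def mag(x,y,z):
    c,s_=np.cos(YAW),np.sin(YAW);return np.array([O[0]+c*x-s_*y,O[1]+s_*x+c*y,z])
def unmag(p):
    c,s_=np.cos(YAW),np.sin(YAW);d=np.array(p[:2])-O;return np.round([c*d[0]+s_*d[1],-s_*d[0]+c*d[1],p[2]],2)
E
python3 - <<'E'
from h import *
s=read_state();print(unmag(s["eef_pos"]),rel(s,mag(-50,24,46),YAW))
E
```

```text
[ 13.66 129.95   5.8 ] (array([-0.2131,  0.3523, -0.1348]), array([-0.0019,  0.0009,  0.0013]))
```

>>> move_arm(
  rows="0 0 -0.06 0 0 0 1;0 0 -0.134 0 0 0 1;0 0 -0.134 0 0 0 1;-0.05 0.08 -0.134 0 0 0 1;-0.1 0.16 -0.134 0 0 0 1;-0.15 0.25 -0.134 0 0 0 1;-0.19 0.32 -0.134 0 0 0 1;-0.213 0.352 -0.134 0 0 0 1;-0.213 0.352 -0.134 0 0 0 1;-0.213 0.352 -0.134 0 0 0 1;-0.213 0.352 -0.134 0 0 0 1;-0.213 0.352 -0.134 0 0 0 1",
)

```text
clock: 7.27
eef_pos: [478.9, -227.8, 45.5]
tool_rot: [-3.137, 0.001, 0.648]
force: [0.1, 0.7, -0.4]
width: 10.3
gripper_force: 58.6
```

Run:
```python
from h import *
img,c,s=snap("wrist","w6")
print(unmag(s["eef_pos"]),s["tool_rot"],s["width"],s["gripper_force"],rel(s,mag(-50,24,11.8),YAW))
# blue & white lips on z=16.5, in mag coords
i=img.astype(int)
b=((i[:,:,2]-i[:,:,0]>30)).astype(np.uint8)
for st,l in comps(b,80,9000,(0,0,640,399)) if 0 else []: pass
n,l,st,ce=cv2.connectedComponentsWithStats(b)
for k in range(1,n):
    if st[k][4]>80:
        cn=max(cv2.findContours((l==k).astype(np.uint8),0,1)[0],key=len);bx=cv2.boxPoints(cv2.minAreaRect(cn))
        print(st[k],[unmag(onz(c,*q,16.5))[:2].tolist() for q in bx])
cv2.imwrite("pics/w6c.png",cv2.resize(img[100:320,180:480,::-1],None,fx=2.6,fy=2.6,interpolation=cv2.INTER_CUBIC))
```

```text
[-48.64  26.08  45.52] [-3.13683147e+00  1.17627888e-03  6.47932691e-01] 10.321098529296634 58.57194721698761 (array([-0.0044,  0.0074,  0.1124]), array([-0.003 ,  0.0008,  0.0031]))
[ 294   91   18   85 1433] [[35.83, 42.38], [35.89, 31.97], [-16.85, 32.2], [-16.93, 43.55]]
[ 335   91   20   86 1463] [[-17.38, 17.12], [36.32, 16.27], [36.03, 5.64], [-17.73, 5.51]]
```

View pics/w6c.png

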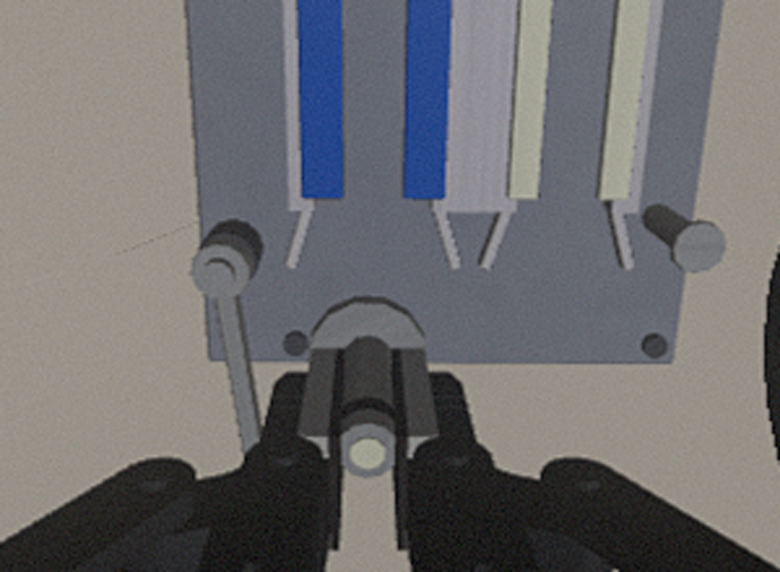

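The blue lips span y 32.1 to 16.7 and x -17 to 36 in my magazine frame, which agrees with the given gap. The stem is held centred at crop (368,450), upright above the apron, and the hasp bar at (231,300)–(250,430) is to its left. I'll work out the bar's clearance next.

Run:
```python
from h import *
img,c,s=snap("wrist")
for u,v in [(231,300),(250,430),(222,270),(237,300),(258,430)]:print(unmag(onz(c,180+u/2.6,100+v/2.6,28.5)))
print(unmag(s["eef_pos"]),rel(s,mag(-46,24.2,12),YAW))
```

```text
[-41.33  59.09  28.5 ]
[-78.41  55.84  28.5 ]
[-33.36  60.94  28.5 ]
[-41.32  57.59  28.5 ]
[-78.39  53.71  28.5 ]
[-48.72  25.77  45.59] (array([0.0092, 0.0058, 0.1119]), array([-0.0028,  0.0008,  0.0031]))
```

>>> move_arm(
  rows="0.009 0.006 0 0 0 -0.0 1;0.009 0.006 0.04 0 0 0 1;0.009 0.006 0.08 0 0 0 1;0.009 0.006 0.1 0 0 0 1;0.009 0.006 0.11 0 0 0 1;0.009 0.006 0.112 0 0 0 1;0.009 0.006 0.112 0 0 0 1;0.009 0.006 0.112 0 0 0 1",
)

```text
clock: 8.03
eef_pos: [482.5, -230.0, 12.5]
tool_rot: [-3.139, 0.001, 0.645]
force: [-0.1, 0.3, -0.8]
width: 9.7
gripper_force: 58.6
```

Run:
```python
from h import *
s=read_state();print(unmag(s["eef_pos"]),s["tool_rot"],s["force"],s["torque"],s["width"],rel(s,mag(-20,24.2,12),YAW))
```

```text
[-47.12  22.15  12.45] [-3.13915257e+00  1.14119702e-03  6.45127435e-01] [-0.09580394  0.25696544 -0.79861843] [-0.00245702  0.00666945  0.0405973 ] 9.681725640105487 (array([ 0.0904, -0.0066,  0.0014]), array([-0.0016,  0.0007,  0.0014]))
```

>>> move_arm(
  rows="0.004 -0.0067 0 0 0 0 1;0.004 -0.0067 0.001 0 0 0 1;0.004 -0.0067 0.002 0 0 0 1;0.004 -0.0067 0.0027 0 0 0 1;0.004 -0.0067 0.0027 0 0 0 1",
)

```text
clock: 8.45
eef_pos: [482.1, -227.5, 11.7]
tool_rot: [-3.139, 0.001, 0.645]
force: [-1.1, 1.1, 4.3]
width: 9.7
gripper_force: 58.8
```

Run:
```python
from h import *
s=read_state();print(unmag(s["eef_pos"]),s["tool_rot"],s["force"],s["torque"],s["width"],rel(s,mag(-20,24.2,12),YAW))
```

```text
[-45.94  24.48  11.67] [-3.13868380e+00  1.20398422e-03  6.45239819e-01] [-1.08253417  1.11063262  4.26911961] [0.23584134 0.17612228 0.01786287] 9.659131640916023 (array([ 0.0864,  0.0011, -0.0012]), array([-0.0019,  0.0008,  0.0014]))
```

>>> move_arm(
  rows="0.012 0 -0.0007 0 0 0 1;0.024 0 -0.0007 0 0 0 1;0.036 0 -0.0007 0 0 0 1;0.046 0 -0.0007 0 0 0 1;0.056 0 -0.0007 0 0 0 1;0.066 0 -0.0007 0 0 0 1;0.076 0 -0.0007 0 0 0 1;0.076 0 -0.0007 0 0 0 1",
)

```text
clock: 9.12
eef_pos: [500.1, -214.2, 11.7]
tool_rot: [-3.139, 0.002, 0.645]
force: [-1.7, 0.0, 5.1]
width: 9.8
gripper_force: 58.9
```

Run:
```python
from h import *
img,c,s=snap("wrist","w7");print(unmag(s["eef_pos"]),s["tool_rot"],s["force"],s["torque"],s["width"])
cv2.imwrite("pics/w7c.png",cv2.resize(img[100:320,180:480,::-1],None,fx=2.6,fy=2.6,interpolation=cv2.INTER_CUBIC))
```

```text
[-23.51  24.26  11.7 ] [-3.13878471e+00  2.36472305e-03  6.45030956e-01] [-1.73325007  0.04565233  5.1112208 ] [-0.29130165  0.50525307  0.02190839] 9.760765030027914
```

View pics/w7c.png

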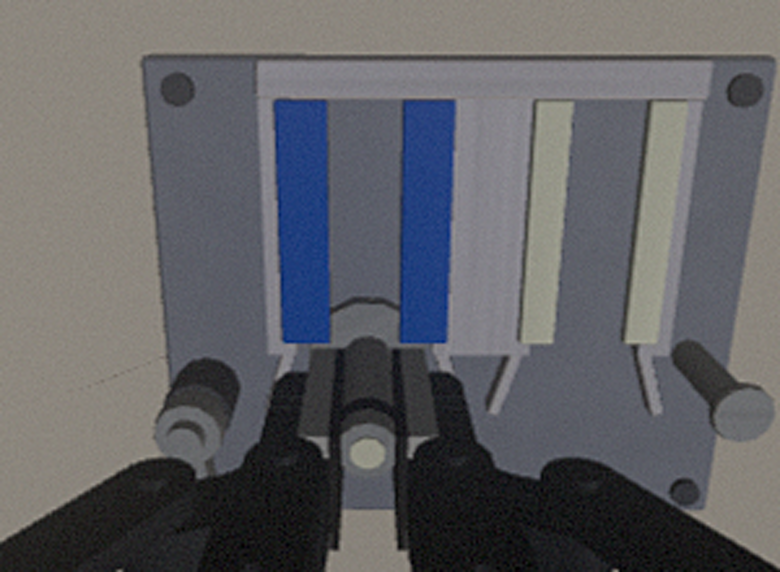

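The foot has entered under the blue lips, centred at crop (367,320), and the stem is upright in the gap with only small forces. I'll slide on toward the back wall.

>>> move_arm(
  rows="0.013 0 -0.0005 0 0 0 1;0.026 0 -0.0005 0 0 0 1;0.039 0 -0.0005 0 0 0 1;0.052 0 -0.0005 0 0 0 1;0.065 0 -0.0005 0 0 0 1;0.078 0 -0.0005 0 0 0 1;0.091 0 -0.0005 0 0 0 1;0.104 0 -0.0005 0 0 0 1;0.117 0 -0.0005 0 0 0 1;0.13 0 -0.0005 0 0 0 1;0.138 0 -0.0005 0 0 0 1;0.138 0 -0.0005 0 0 0 1",
)

```text
clock: 10.17
eef_pos: [533.9, -188.5, 11.7]
tool_rot: [-3.139, 0.001, 0.646]
force: [-2.3, -1.1, 5.8]
width: 9.9
gripper_force: 59.0
```

Run:
```python
from h import *
s=read_state();print(unmag(s["eef_pos"]),s["tool_rot"],s["force"],s["torque"],s["width"])
```

```text
[18.87 24.56 11.68] [-3.13880742e+00  1.28959821e-03  6.45886091e-01] [-2.30027904 -1.08465229  5.80005391] [-0.17894831  0.35072037 -0.04597817] 9.878527701034553
```

>>> move_arm(
  rows="0.002 0 -0.0005 0 0 0 1;0.004 0 -0.0005 0 0 0 1;0.006 0 -0.0005 0 0 0 1;0.008 0 -0.0005 0 0 0 1;0.01 0 -0.0005 0 0 0 1;0.01 0 -0.0005 0 0 0 1",
)

```text
clock: 10.67
eef_pos: [535.6, -187.2, 11.7]
tool_rot: [-3.138, 0.002, 0.645]
force: [-2.9, -1.5, 4.8]
width: 9.6
gripper_force: 59.0
```

Run:
```python
from h import *
s=read_state();print(unmag(s["eef_pos"]),s["tool_rot"],s["force"],s["torque"],s["width"])
```

```text
[21.03 24.61 11.71] [-3.13844387e+00  1.67772823e-03  6.45039731e-01] [-2.86617242 -1.53225683  4.76056023] [-0.37266537  0.56050456  0.00292294] 9.561426236740022
```

>>> move_arm(
  rows="0.001 0 0 0 0 0 1;0.002 0 0 0 0 0 1;0.003 0 0 0 0 0 1;0.004 0 0 0 0 0 1;0.004 0 0 0 0 0 1;0.004 0 0 0 0 0 1",
)

```text
clock: 11.17
eef_pos: [536.4, -186.6, 11.7]
tool_rot: [-3.138, 0.002, 0.645]
force: [-2.8, -1.3, 4.6]
width: 9.6
gripper_force: 59.0
```

Run:
```python
from h import *
s=read_state();print(unmag(s["eef_pos"]),s["tool_rot"],s["force"],s["torque"],s["width"])
```

```text
[22.09 24.59 11.72] [-3.13845188e+00  1.72007508e-03  6.44964511e-01] [-2.82588174 -1.34526585  4.57744912] [-0.36488979  0.53732659 -0.00809861] 9.611145620178487
```

Still sliding, only friction. I'll creep on.

>>> move_arm(
  rows="0.002 0 0 0 0 0 1;0.004 0 0 0 0 0 1;0.006 0 0 0 0 0 1;0.007 0 0 0 0 0 1;0.007 0 0 0 0 0 1;0.007 0 0 0 0 0 1",
)

```text
clock: 11.67
eef_pos: [537.2, -186.0, 11.7]
tool_rot: [-3.138, 0.003, 0.644]
force: [-3.0, -2.4, 7.3]
width: 10.3
gripper_force: 59.0
```

Run:
```python
from h import *
s=read_state();print(unmag(s["eef_pos"]),s["tool_rot"],s["force"],s["torque"],s["width"])
```

```text
[23.08 24.62 11.72] [-3.13798586  0.00325913  0.6444542 ] [-3.00468533 -2.43356634  7.31438462] [-0.53184266  0.91510382  0.0283306 ] 10.297765779309382
```

>>> move_arm(
  rows="0.001 0 0 0 0 0 1;0.002 0 0 0 0 0 1;0.004 0 0 0 0 0 1;0.005 0 0 0 0 0 1;0.005 0 0 0 0 0 1;0.005 0 0 0 0 0 1",
)

```text
clock: 12.17
eef_pos: [537.3, -185.9, 11.8]
tool_rot: [-3.137, 0.005, 0.644]
force: [-6.4, -4.1, 7.5]
width: 9.9
gripper_force: 59.1
```

Run:
```python
from h import *
img,c,s=snap("wrist","w8");print(unmag(s["eef_pos"]),s["tool_rot"],s["force"],s["torque"],s["width"])
```

```text
[23.22 24.6  11.77] [-3.13748482  0.00508321  0.64367732] [-6.44960136 -4.14891714  7.45149376] [-8.84520839e-01  1.26852835e+00  6.81353103e-04] 9.940932786962719
```

>>> move_arm(
  rows="-0.003 0 0 0 0 0 1;-0.003 0 0 0 0 0 1;-0.003 0 0 0 0 0 0.2;-0.003 0 0 0 0 0 0.2;-0.003 0 0 0 0 0 0.2;-0.003 0 0 0 0 0 0.2;-0.003 0 -0.08 0 0 0 0.2;-0.003 0 -0.2 0 0 0 0.2;-0.003 0 -0.2 0 0 0 0.2;-0.003 0 -0.2 0 0 0 0.2;-0.003 0 -0.2 0 0 0 0.2;-0.003 0 -0.2 0 0 0 0.2",
)

```text
clock: 13.22
eef_pos: [538.2, -184.5, 70.8]
tool_rot: [-3.137, 0.002, 0.645]
force: [-0.9, -0.7, 0.2]
width: 34.2
gripper_force: 0.0
```

```bash
cat > topf.py <<'E'
from h import *
def topat(n,p,z,save=None):
    "refine stem-top pixel near predicted world point p, return world point on plane z"
    img,c,s=snap(n,save);u=proj(c,p);g=cv2.GaussianBlur(img.mean(2).astype(np.float32),(0,0),.7)
    x,y=np.round(u).astype(int);w=g[y-10:y+11,x-10:x+11]
    wy,wx=np.mgrid[-10:11,-10:11];cand=np.where(np.hypot(wx,wy)<9,w,0)
    lo=np.percentile(w,10);hi=cand.max();m=(cand>.45*lo+.55*hi).astype(np.uint8)
    n_,l,st,ce=cv2.connectedComponentsWithStats(m,connectivity=4)
    return [(st[k][4],np.round(ce[k]-10,1).tolist(),onz(c,*(ce[k]+[x-10,y-10]),z).round(1).tolist()) for k in range(1,n_) if st[k][4]>8],u.round(1)
E
python3 - <<'E'
from topf import *
s=read_state();print(unmag(s["eef_pos"]),s["tool_rot"],s["force"],s["width"])
r,u=topat("wrist",mag(22,24,50),50,"w9");print(u,[(a,b,unmag(p)) for a,b,p in r])
img=cv2.imread("pics/w9.png");x,y=u.astype(int);print(img[y-12:y+13:2,x-14:x+15:2].mean(2).astype(int))
print(rel(s,[441,-69.5,70],YAW))
E
```

```text
[24.74 25.21 70.77] [-3.13700405e+00  2.42383298e-03  6.45447738e-01] [-0.90487102 -0.74136706  0.1902787 ] 34.17608236535421
[321.6 227.7] [(np.int32(84), [0.0, -0.6], array([22.17, 23.75, 50.  ]))]
[[ 87  82  81 118  53  48  39  39  35  41  46  70 103  85  82]
 [ 80  82  83 117  35  38  63  63  64  56  46  42 108  88  85]
 [ 84  85  78 105  44  62  84 102 110  70  58  45  79  87  87]
 [ 84  81  83  94  52 113 119 117 116 115 109  68  56  87  85]
 [ 92  81  86  84 106 113 117 141 145 106 110 112  65  84  85]
 [ 80  85  79  93 117 102 160 157 156 164  95 120  61  85  86]
 [ 80  84  73 111 114 119 161 157 161 158 125 113  90  87  88]
 [ 80  82  84 110 117 126 165 161 157 160 110 119  96  81  77]
 [ 85  81  81 107 103 109 127 151 144 121 118 108  84  86  88]
 [ 83  89  81 109 104 110 115 111 111 110 112 108  80  85  80]
 [ 77  83  82 108 106 104 109 108 109 108 109 113  86  83  86]
 [ 80  83  81 106 110 108 102 106 104 106 105 110  83  79  79]
 [ 84  79  80 105 104 102 105 109 105 105 106 111  78  81  80]]
(array([-0.0282, -0.501 ,  0.0049]), array([-0.0029,  0.0015,  0.0016]))
```

The first large cartridge's top measures (22.2, 23.8), so it is seated at the back. Next is A.

>>> move_arm(
  rows="0 -0.12 0 0 0 0 0.15;0 -0.24 0 0 0 0 0.15;-0.01 -0.36 0 0 0 0 0.15;-0.02 -0.46 0 0 0 0 0.15;-0.028 -0.501 0 0 0 0 0.15;-0.028 -0.501 0 0 0 0 0.15;-0.028 -0.501 0 0 0 0 0.15;-0.028 -0.501 0 0 0 0 0.15;-0.028 -0.501 0 0 0 0 0.15",
)

```text
clock: 14.02
eef_pos: [443.0, -70.9, 71.9]
tool_rot: [-3.14, 0.001, 0.644]
force: [0.5, -0.2, 1.0]
width: 36.0
gripper_force: 0.0
```

Run:
```python
from topf import *
s=read_state();print(s["eef_pos"],s["width"])
r,u=topat("wrist",[441,-69.5,44],44,"w10");print(u,r)
print(rel(s,[441,-69.5,6],YAW))
```

```text
[442.95466853 -70.92693517  71.9300739 ] 36.04757188103848
[316.5 220.8] [(np.int32(84), [-0.9, 0.0], [440.7, -69.3, 44.0]), (np.int32(52), [1.6, 5.2], [438.6, -73.1, 44.0])]
(array([-0.0021, -0.0073,  0.2198]), array([-0.0013,  0.0006,  0.0004]))
```

>>> move_arm(
  rows="-0.002 -0.007 0.08 0 0 0 0.15;-0.002 -0.007 0.16 0 0 0 0.15;-0.002 -0.007 0.21 0 0 0 0.15;-0.002 -0.007 0.22 0 0 0 0.15;-0.002 -0.007 0.22 0 0 0 0.15;-0.002 -0.007 0.22 0 0 0 0.15;-0.002 -0.007 0.22 0 0 0 0.15;-0.002 -0.007 0.22 0 0 0 1;-0.002 -0.007 0.22 0 0 0 1;-0.002 -0.007 0.22 0 0 0 1;-0.002 -0.007 0.22 0 0 0 1;-0.002 -0.007 0.22 0 0 0 1",
)

```text
clock: 15.07
eef_pos: [440.2, -68.7, 6.6]
tool_rot: [-3.14, 0.001, 0.645]
force: [-0.3, -0.8, 5.3]
width: 9.6
gripper_force: 58.6
```

Run:
```python
from topf import *
s=read_state();print(s["eef_pos"],s["width"],s["force"],s["gripper_force"],rel(s,mag(-46,24.2,46),YAW))
r,u=topat("wrist",[440.8,-69.4,44],44,"w11");print(u,r)
```

```text
[440.22641933 -68.6623681    6.59332176] 9.63405806011841 [-0.25736308 -0.77209216  5.33606045] 58.565558195114136 (array([-0.2072,  0.5074, -0.1322]), array([-0.0013,  0.0008,  0.0013]))
[321.2 272.2] [(np.int32(133), [-0.2, 0.5], [440.5, -69.4, 44.0])]
```

>>> move_arm(
  rows="0 0 -0.06 0 0 0 1;0 0 -0.132 0 0 0 1;0 0 -0.132 0 0 0 1;-0.05 0.12 -0.132 0 0 0 1;-0.1 0.24 -0.132 0 0 0 1;-0.15 0.36 -0.132 0 0 0 1;-0.19 0.46 -0.132 0 0 0 1;-0.207 0.507 -0.132 0 0 0 1;-0.207 0.507 -0.132 0 0 0 1;-0.207 0.507 -0.132 0 0 0 1;-0.207 0.507 -0.132 0 0 0 1;-0.207 0.507 -0.132 0 0 0 1",
)

```text
clock: 16.12
eef_pos: [481.4, -225.3, 45.2]
tool_rot: [-3.137, 0.002, 0.648]
force: [0.3, -0.1, -1.3]
width: 9.8
gripper_force: 58.6
```

>>> move_arm(
  rows="0 0 0.04 0 0 0 1;0 0 0.08 0 0 0 1;0 0 0.1 0 0 0 1;0 0 0.106 0 0 0 1;0 0 0.106 0 0 0 1;0 0 0.106 0 0 0 1",
)

```text
clock: 16.62
eef_pos: [482.0, -226.8, 13.9]
tool_rot: [-3.139, 0.001, 0.646]
force: [-0.2, -0.3, -0.1]
width: 9.6
gripper_force: 58.7
```

Run:
```python
from topf import *
s=read_state();print(unmag(s["eef_pos"]),s["tool_rot"],s["width"],s["force"],s["gripper_force"],rel(s,mag(-46,24.2,12.3),YAW))
r,u=topat("wrist",[*s["eef_pos"][:2],50],50,"w12");print([unmag(q[2]) for q in r])
```

```text
[-45.61  25.02  13.9 ] [-3.13864528e+00  1.25353656e-03  6.46057863e-01] 9.552792562056453 [-0.24478833 -0.27324199 -0.071367  ] 58.70029628276825 (array([-0.0013,  0.0027,  0.0053]), array([-0.0019,  0.0008,  0.0019]))
[array([-46.15,  24.96,  50.  ])]
```

>>> move_arm(
  rows="0 0.0025 0.003 0 0 0 1;0 0.0025 0.005 0 0 0 1;0 0.0025 0.0065 0 0 0 1;0 0.0025 0.0065 0 0 0 1;0 0.0025 0.0065 0 0 0 1",
)

```text
clock: 17.08
eef_pos: [482.6, -228.2, 12.6]
tool_rot: [-3.14, 0.001, 0.645]
force: [-0.4, -0.3, 6.6]
width: 9.8
gripper_force: 59.4
```

Run:
```python
from h import *
s=read_state();print(unmag(s["eef_pos"]),s["tool_rot"],s["force"],s["torque"],s["width"])
```

```text
[-45.93  23.52  12.61] [-3.13983527e+00  1.09108038e-03  6.44927637e-01] [-0.41068673 -0.27982444  6.55780811] [0.05012486 0.20839976 0.01667938] 9.751834327492931
```

>>> move_arm(
  rows="0.012 -0.0015 -0.001 0 0 0 1;0.024 -0.0015 -0.001 0 0 0 1;0.036 -0.0015 -0.001 0 0 0 1;0.048 -0.0015 -0.001 0 0 0 1;0.06 -0.0015 -0.001 0 0 0 1;0.072 -0.0015 -0.001 0 0 0 1;0.084 -0.0015 -0.001 0 0 0 1;0.096 -0.0015 -0.001 0 0 0 1;0.108 -0.0015 -0.001 0 0 0 1;0.118 -0.0015 -0.001 0 0 0 1;0.123 -0.0015 -0.001 0 0 0 1;0.123 -0.0015 -0.001 0 0 0 1",
)

```text
clock: 18.08
eef_pos: [509.8, -207.5, 12.7]
tool_rot: [-3.139, 0.006, 0.644]
force: [-3.8, -2.5, 9.2]
width: 10.1
gripper_force: 59.4
```

Run:
```python
from h import *
s=read_state();print(unmag(s["eef_pos"]),s["tool_rot"],s["force"],s["torque"],s["width"])
```

```text
[-11.79  23.83  12.68] [-3.13929931  0.00582933  0.64361805] [-3.76584169 -2.50181396  9.15687288] [-0.67968417  0.97568563 -0.01323899] 10.08151379440147
```

>>> move_arm(
  rows="0 0 -0.0015 0 0 0 1;0 0 -0.0015 0 0 0 1;0.003 0 -0.0015 0 0 0 1;0.005 0 -0.0015 0 0 0 1;0.005 0 -0.0015 0 0 0 1;0.005 0 -0.0015 0 0 0 1",
)

```text
clock: 18.58
eef_pos: [511.8, -205.6, 12.7]
tool_rot: [-3.139, 0.004, 0.644]
force: [-2.3, -3.0, 6.1]
width: 9.9
gripper_force: 59.0
```

Run:
```python
from topf import *
s=read_state();print(unmag(s["eef_pos"]),s["tool_rot"],s["force"],s["torque"],s["width"])
p=mag(-7.5,24,50)
r,u=topat("wrist",p,50,"w13");print([(q[0],unmag(q[2])) for q in r])
r,u=topat("wrist",mag(22,24,50),50,"w13");print([(q[0],unmag(q[2])) for q in r])
```

```text
[-9.03 24.19 12.67] [-3.13882758  0.00377074  0.64440589] [-2.318794   -2.96618274  6.0951096 ] [-0.55254712  0.66181972 -0.04478815] 9.900902733408927
[(np.int32(9), array([-4.49, 21.36, 50.  ])), (np.int32(150), array([-8.77, 23.82, 50.  ]))]
[(np.int32(144), array([22.57, 23.95, 50.  ]))]
```

>>> move_arm(
  rows="0.002 0 0 0 0 0 1;0.004 0 0 0 0 0 1;0.006 0 0 0 0 0 1;0.007 0 0 0 0 0 1;0.007 0 0 0 0 0 1;0.007 0 0 0 0 0 1",
)

```text
clock: 19.18
eef_pos: [512.7, -204.8, 12.7]
tool_rot: [-3.139, 0.005, 0.644]
force: [-3.7, -2.1, 7.8]
width: 9.9
gripper_force: 59.2
```

Run:
```python
from h import *
s=read_state();print(unmag(s["eef_pos"]),s["tool_rot"],s["force"],s["torque"],s["width"])
```

```text
[-7.87 24.21 12.7 ] [-3.13857922  0.00525898  0.64391714] [-3.7156848  -2.09886598  7.83263406] [-0.7276428   0.97764447 -0.00570391] 9.912244482394584
```

>>> move_arm(
  rows="0.002 0 -0.0005 0 0 0 1;0.004 0 -0.0005 0 0 0 1;0.006 0 -0.0005 0 0 0 1;0.007 0 -0.0005 0 0 0 1;0.007 0 -0.0005 0 0 0 1;0.007 0 -0.0005 0 0 0 1",
)

```text
clock: 19.68
eef_pos: [515.0, -202.8, 12.7]
tool_rot: [-3.138, 0.004, 0.645]
force: [-3.8, -2.6, 6.4]
width: 10.2
gripper_force: 59.1
```

Run:
```python
from topf import *
s=read_state();print(unmag(s["eef_pos"]),s["tool_rot"],s["force"],s["torque"],s["width"])
for x in(-5.5,22.5):
  r,u=topat("wrist",mag(x,24,50),50,"w14");print([(q[0],unmag(q[2])) for q in r])
```

```text
[-4.77 24.41 12.69] [-3.1384605   0.0037403   0.64452946] [-3.80092407 -2.62508324  6.390862  ] [-0.58446852  0.73838251 -0.00845053] 10.158330300813866
[(np.int32(136), array([-4.87, 23.52, 50.  ]))]
[(np.int32(138), array([22.43, 23.93, 50.  ]))]
```

>>> move_arm(
  rows="0.002 0 0 0 0 0 1;0.004 0 0 0 0 0 1;0.006 0 0 0 0 0 1;0.006 0 0 0 0 0 1;0.006 0 0 0 0 0 1",
)

```text
clock: 20.2
eef_pos: [515.4, -202.5, 12.7]
tool_rot: [-3.138, 0.006, 0.644]
force: [-5.9, -3.9, 8.3]
width: 9.7
gripper_force: 59.2
```

Run:
```python
from topf import *
s=read_state();print(unmag(s["eef_pos"]),s["tool_rot"],s["force"],s["torque"],s["width"])
for x in(-5.5,22.5):
  r,u=topat("wrist",mag(x,24,50),50,"w14");print([(q[0],unmag(q[2])) for q in r])
```

```text
[-4.29 24.42 12.71] [-3.13816725  0.00596172  0.64393346] [-5.88035396 -3.8978376   8.34688861] [-0.84961095  1.22497395 -0.01031882] 9.748924763366142
[(np.int32(133), array([-4.37, 23.52, 50.  ]))]
[(np.int32(139), array([22.43, 23.93, 50.  ]))]
```

>>> move_arm(
  rows="-0.003 0 0 0 0 0 1;-0.003 0 0 0 0 0 1;-0.003 0 0 0 0 0 0.2;-0.003 0 0 0 0 0 0.2;-0.003 0 0 0 0 0 0.2;-0.003 0 0 0 0 0 0.2;-0.003 0 -0.08 0 0 0 0.2;-0.003 0 -0.2 0 0 0 0.2;-0.003 0 -0.2 0 0 0 0.2;-0.003 0 -0.2 0 0 0 0.2;-0.003 0 -0.2 0 0 0 0.2;-0.003 0 -0.2 0 0 0 0.2",
)

```text
clock: 21.3
eef_pos: [516.1, -201.4, 71.6]
tool_rot: [-3.137, 0.003, 0.645]
force: [0.0, -0.1, -0.5]
width: 34.0
gripper_force: 0.0
```

Run:
```python
from topf import *
s=read_state();print(unmag(s["eef_pos"]),s["force"],s["width"])
for x in(-6,22.5):
  r,u=topat("wrist",mag(x,24,50),50,"w15");print([(q[0],unmag(q[2])) for q in r])
  r,u=topat("top",mag(x,24,50),50);print("top",[(q[0],unmag(q[2])) for q in r])
print(rel(s,[408.5,-121.5,70],YAW))
```

```text
[-3.06 24.97 71.58] [ 0.04503569 -0.11650008 -0.51565403] 34.02621126976495
[(np.int32(78), array([-4.89, 23.66, 50.  ]))]
top [(np.int32(39), array([-10.83,  14.23,  50.  ]))]
[(np.int32(94), array([22.45, 23.79, 50.  ]))]
top [(np.int32(49), array([32.59, 27.82, 50.  ]))]
(array([-0.1265, -0.4283,  0.0075]), array([-0.0028,  0.0016,  0.0014]))
```

Both large cartridges are seated, with tops at x = -4.9 and 22.5. Now the small one.

>>> move_arm(
  rows="-0.03 -0.11 0 0 0 0 0.15;-0.06 -0.22 0 0 0 0 0.15;-0.09 -0.32 0 0 0 0 0.15;-0.12 -0.4 0 0 0 0 0.15;-0.126 -0.428 0.005 0 0 0 0.15;-0.126 -0.428 0.005 0 0 0 0.15;-0.126 -0.428 0.005 0 0 0 0.15;-0.126 -0.428 0.005 0 0 0 0.15;-0.126 -0.428 0.005 0 0 0 0.15",
)

```text
clock: 22.25
eef_pos: [411.2, -122.5, 71.3]
tool_rot: [-3.14, 0.0, 0.644]
force: [0.5, 0.5, 0.1]
width: 36.3
gripper_force: 0.0
```

Run:
```python
from topf import *
s=read_state();print(s["eef_pos"],s["width"],s["tool_rot"])
r,u=topat("wrist",[408.5,-121.5,36],36,"w16");print(u,r)
g=cv2.imread("pics/w16.png").mean(2).astype(int);x,y=u.astype(int);print(g[y-12:y+13:2,x-14:x+15:2])
print(rel(s,[408.5,-121.5,1.5],YAW))
```

```text
[ 411.20053953 -122.46093078   71.34246604] 36.30138089444236 [-3.13968959e+00  1.27173609e-04  6.43720392e-01]
[316.6 218. ] [(np.int32(73), [-1.5, -0.1], [408.1, -120.8, 36.0]), (np.int32(59), [2.8, 4.7], [407.0, -125.5, 36.0])]
[[121 108  99  98  49  39  47  37  34  53  58  89  99  91 127]
 [126 116  99  94  35  38  54  51  49  35  44  90  92 111 128]
 [122 122 104  82  42  53  79  86  66  51  36  85 101 124 122]
 [121 127 128  60  71  96  99  98  96  95  50  79 126 122 123]
 [121 121 128  58  97  96 108 130 108  95  95  86 125 123 124]
 [123 123 128  74  94 127 135 135 131 102  96  97 123 123 122]
 [124 122 124  97  88 138 134 136 135 113  91 119 120 118 116]
 [122 122 122 110  90 122 133 135 134  98  96 128 122 122 124]
 [124 124 121 122  98  93 107 111  98  90 114 128 123 122 124]
 [118 119 121 124 120 119 103  96 106 123 123 121 122 122 120]
 [125 122 122 121 120 122 127 125 121 120 122 121 123 123 124]
 [122 123 118 119 124 123 124 120 121 120 124 128 123 123 118]
 [123 121 122 126 125 118 124 121 118 123 122 120 121 124 123]]
(array([-0.0052, -0.0075,  0.2328]), array([-0.0012,  0.0001,  0.0005]))
```

>>> move_arm(
  rows="-0.005 -0.01 0.08 0 0 0 0.15;-0.005 -0.01 0.16 0 0 0 0.15;-0.005 -0.01 0.21 0 0 0 0.15;-0.005 -0.01 0.232 0 0 0 0.15;-0.005 -0.01 0.232 0 0 0 0.15;-0.005 -0.01 0.232 0 0 0 0.15;-0.005 -0.01 0.232 0 0 0 0.15;-0.005 -0.01 0.232 0 0 0 1;-0.005 -0.01 0.232 0 0 0 1;-0.005 -0.01 0.232 0 0 0 1;-0.005 -0.01 0.232 0 0 0 1;-0.005 -0.01 0.232 0 0 0 1",
)

```text
clock: 23.3
eef_pos: [406.8, -120.3, 2.5]
tool_rot: [-3.14, 0.001, 0.645]
force: [-0.4, -0.0, 5.9]
width: 9.7
gripper_force: 58.6
```

Run:
```python
from topf import *
s=read_state();print(s["eef_pos"],s["width"],s["force"],s["gripper_force"],rel(s,mag(-46,-26,65),YAW))
r,u=topat("wrist",[408,-121,36],36,"w17");print(u,r)
```

```text
[ 406.77963532 -120.34140208    2.52578933] 9.65894800673819 [-0.38805842 -0.02597834  5.91693598] 58.57880651950836 (array([-0.0148,  0.6041, -0.2092]), array([-0.001 ,  0.0005,  0.0013]))
[321.9 266.7] [(np.int32(138), [-0.9, -0.5], [407.8, -120.6, 36.0])]
```

>>> move_arm(
  rows="0 0 -0.08 0 0 0 1;0 0 -0.2 0 0 0 1;0 0 -0.209 0 0 0 1;0 0.12 -0.209 0 0 0 1;-0.005 0.24 -0.209 0 0 0 1;-0.01 0.36 -0.209 0 0 0 1;-0.015 0.48 -0.209 0 0 0 1;-0.015 0.57 -0.209 0 0 0 1;-0.015 0.604 -0.209 0 0 0 1;-0.015 0.604 -0.209 0 0 0 1;-0.015 0.604 -0.209 0 0 0 1;-0.015 0.604 -0.209 0 0 0 1",
)

```text
clock: 24.35
eef_pos: [507.3, -262.6, 61.7]
tool_rot: [-3.127, 0.004, 0.647]
force: [-6.1, 10.1, -4.5]
width: 8.5
gripper_force: 78.3
```

>>> move_arm(
  rows="0 0 0.08 0 0 0 1;0 0 0.14 0 0 0 1;0 0 0.17 0 0 0 1;0 0 0.182 0 0 0 1;0 0 0.182 0 0 0 1;0 0 0.182 0 0 0 1;0 0 0.182 0 0 0 1",
)

```text
clock: 24.93
eef_pos: [508.0, -262.5, 8.7]
tool_rot: [-3.13, 0.004, 0.648]
force: [-7.7, 10.8, 6.1]
width: 8.8
gripper_force: 79.1
```

Run:
```python
from topf import *
s=read_state();print(unmag(s["eef_pos"]),s["tool_rot"],s["width"],s["force"])
r,u=topat("wrist",[*s["eef_pos"][:2],43],43,"w18");print([(q[0],unmag(q[2])) for q in r])
print(rel(s,mag(-46,-26,8.3),YAW))
# white lips
img,c,_=snap("wrist");i=cv2.GaussianBlur(img,(3,3),0).astype(int)
m=((i[:,:,0]-i[:,:,2]>12)&(i.max(2)>120)).astype(np.uint8)
n,l,st,ce=cv2.connectedComponentsWithStats(m)
for k in range(1,n):
    if 150<st[k][4]<4000:
        bx=cv2.boxPoints(cv2.minAreaRect(max(cv2.findContours((l==k).astype(np.uint8),0,1)[0],key=len)))
        print(st[k],[unmag(onz(c,*q,16.5))[:2].tolist() for q in bx])
```

```text
[-46.23 -19.15   8.75] [-3.1300262   0.00394145  0.64828533] 8.795482833877074 [-7.65206439 10.75262238  6.05428434]
[(np.int32(224), array([-46.31, -19.78,  43.  ]))]
(array([0.0007, 0.0229, 0.0012]), array([-0.0074,  0.0025,  0.0034]))
[ 303   92   15  104 1328] [[36.22, -10.65], [36.26, -17.52], [-16.75, -17.64], [-16.82, -9.98]]
[ 347   93   18  103 1383] [[-16.57, -33.89], [36.11, -33.81], [35.93, -40.77], [-16.77, -41.63]]
[202 117  15  15 183] [[24.01, 40.53], [24.06, 33.44], [17.13, 34.16], [17.08, 41.36]]
[ 189  268   91   30 1284] [[-63.27, 58.78], [-62.59, 4.89], [-83.03, 5.67], [-83.81, 61.52]]
[ 306  274   31   65 1406] [[-66.49, -11.16], [-66.26, -29.13], [-114.02, -30.2], [-114.33, -10.71]]
[ 70 351  30  22 180] [[-138.85, 153.28], [-123.72, 129.19], [-130.72, 127.63], [-146.19, 151.95]]
```

A steady 13 N is pushing toward magazine +y, and it was there even while high up. A finger back may be touching the machine beside the magazine, so I'll back off and measure the machine's edge.

>>> move_arm(
  rows="0 -0.02 -0.02 0 0 0 1;0 -0.05 -0.06 0 0 0 1;0 -0.07 -0.06 0 0 0 1;0 -0.07 -0.06 0 0 0 1;0 -0.07 -0.06 0 0 0 1;0 -0.07 -0.06 0 0 0 1",
)

```text
clock: 25.53
eef_pos: [499.0, -251.4, 27.1]
tool_rot: [-3.139, 0.002, 0.645]
force: [-0.3, -0.8, -1.1]
width: 8.3
gripper_force: 78.7
```

Run:
```python
from topf import *
img,c,s=snap("wrist","w19");print(unmag(s["eef_pos"]),s["tool_rot"],s["width"],s["force"],s["gripper_force"],s["qpos"].round(2))
print(np.round(rel(s,mag(-46,-26,30),YAW),4).tolist())
def edge(img,c,rows):
    g=cv2.GaussianBlur(img.mean(2),(5,5),0)
    for v in rows:
        d=np.nonzero(g[v,480:]<35)[0]
        if len(d): 
            u=480+d[0];print(v,u,[unmag(onz(c,u,v,z))[:2].round().tolist() for z in (0,80,150,220)])
edge(img,c,range(20,240,40))
for n in("w1","w2"):
    z=np.load(n+".npz");print(n);edge(z["img"],(z["T"],*z["k"]),range(20,240,40))
```

```text
[-46.75  -4.86  27.07] [-3.13878671e+00  1.97246180e-03  6.44606565e-01] 8.339278329871647 [-0.29098074 -0.77911755 -1.05661088] 78.65976691246033 [ 0.78  0.85 -0.58  1.9   0.77  0.64 -1.22]
[[0.0024, 0.0704, -0.01], [-0.0018, 0.0013, 0.001]]
20 517 [[76.0, -116.0], [56.0, -68.0], [38.0, -26.0], [20.0, 16.0]]
60 508 [[55.0, -115.0], [44.0, -67.0], [34.0, -26.0], [24.0, 16.0]]
100 498 [[33.0, -114.0], [31.0, -66.0], [30.0, -25.0], [29.0, 16.0]]
140 488 [[9.0, -112.0], [18.0, -65.0], [26.0, -25.0], [34.0, 15.0]]
180 480 [[-18.0, -111.0], [3.0, -65.0], [21.0, -25.0], [39.0, 15.0]]
220 480 [[-46.0, -116.0], [-13.0, -68.0], [16.0, -26.0], [45.0, 16.0]]
w1
20 524 [[113.0, -112.0], [93.0, -62.0], [75.0, -18.0], [58.0, 26.0]]
60 513 [[81.0, -109.0], [70.0, -59.0], [60.0, -16.0], [50.0, 27.0]]
100 501 [[46.0, -104.0], [44.0, -56.0], [43.0, -14.0], [42.0, 28.0]]
140 489 [[8.0, -99.0], [17.0, -52.0], [25.0, -11.0], [33.0, 29.0]]
180 480 [[-33.0, -97.0], [-13.0, -51.0], [6.0, -10.0], [24.0, 30.0]]
220 480 [[-78.0, -104.0], [-45.0, -56.0], [-16.0, -14.0], [13.0, 28.0]]
w2
20 636 [[102.0, -114.0], [81.0, -36.0], [64.0, 33.0], [46.0, 102.0]]
60 620 [[72.0, -110.0], [61.0, -33.0], [51.0, 35.0], [42.0, 103.0]]
100 604 [[41.0, -106.0], [39.0, -30.0], [38.0, 37.0], [37.0, 103.0]]
140 589 [[7.0, -103.0], [16.0, -27.0], [24.0, 38.0], [32.0, 104.0]]
180 573 [[-31.0, -98.0], [-10.0, -24.0], [8.0, 40.0], [26.0, 105.0]]
220 564 [[-71.0, -99.0], [-38.0, -25.0], [-9.0, 40.0], [20.0, 104.0]]
```

>>> move_arm(
  rows="0 0.01 0 0 0 0 1;0 0.02 0 0 0 0 1;0 0.03 0 0 0 0 1;0 0.04 0 0 0 0 1;0 0.05 0 0 0 0 1;0 0.055 0 0 0 0 1;0 0.055 0 0 0 0 1;0 0.055 0 0 0 0 1",
)

```text
clock: 26.25
eef_pos: [508.1, -262.9, 27.0]
tool_rot: [-3.136, 0.002, 0.646]
force: [-2.1, 3.8, 0.2]
width: 8.6
gripper_force: 78.7
```

Run:
```python
from topf import *
s=read_state();print(unmag(s["eef_pos"]),s["tool_rot"],s["width"],s["force"],s["torque"],s["gripper_force"],s["qpos"].round(3),s["tau"].round(2))
_,c,_=snap("top","top1");_,c2,_=snap("scene","scene1")
```

```text
[-46.39 -19.52  27.04] [-3.13622587e+00  2.02352135e-03  6.45558384e-01] 8.607319619012408 [-2.0598094   3.80833615  0.17711145] [ 0.45525335  0.35674249 -0.07836077] 78.67518424987793 [ 0.797  0.864 -0.595  1.861  0.761  0.665 -1.188] [ 1.150e+00 -5.623e+01 -7.880e+00 -1.265e+01  7.000e-01 -4.000e-01
  5.000e-02]
```

The contact is at about gripper-body height, because the wall-side face of the hand meets the machine near row y = -26 with this yaw. I'll set the cartridge on the apron, turn the hand 90° so its narrow side faces the machine and its camera faces away, then regrip with the jaws closing along x.

>>> move_arm(
  rows="0 -0.015 0 0 0 0 1;0 -0.03 0 0 0 0 1;0 -0.03 0.02 0 0 0 1;0 -0.03 0.04 0 0 0 1;0 -0.03 0.055 0 0 0 1;0 -0.03 0.06 0 0 0 1;0 -0.03 0.063 0 0 0 1;0 -0.03 0.063 0 0 0 1;0 -0.03 0.063 0 0 0 1",
)

```text
clock: 27.1
eef_pos: [503.5, -258.0, 8.7]
tool_rot: [-3.14, 0.003, 0.644]
force: [-0.3, -1.5, 5.5]
width: 8.7
gripper_force: 79.0
```

Run:
```python
from topf import *
s=read_state();print(unmag(s["eef_pos"]),s["tool_rot"],s["width"],s["force"],s["torque"],s["gripper_force"])
r,u=topat("wrist",[*s["eef_pos"][:2],42],42,"w20");print([(q[0],unmag(q[2])) for q in r])
```

```text
[-47.08 -12.86   8.66] [-3.13990988e+00  2.58666128e-03  6.44409803e-01] 8.659833373906649 [-0.26149004 -1.53207841  5.53732291] [-0.40273015  0.24735514 -0.02910458] 78.99341225624084
[(np.int32(225), array([-47.19, -13.12,  42.  ]))]
```

>>> move_arm(
  rows="0 0 0 0 0 0 0.2;0 0 0 0 0 0 0.2;0 0 0 0 0 0 0.2;0 0 0 0 0 0 0.2;0 0 -0.08 0 0 0 0.2;0 0 -0.2 0 0 0 0.2;0 -0.1 -0.25 0 0 0 0.2;0 -0.15 -0.25 0 0 0 0.2;0 -0.15 -0.25 0 0 -0.07 0.2;0 -0.15 -0.25 0 0 -0.14 0.2;0 -0.15 -0.25 0 0 -0.21 0.2;0 -0.15 -0.25 0 0 -0.28 0.2",
)

```text
clock: 28.15
eef_pos: [476.7, -220.8, 83.7]
tool_rot: [-3.138, 0.0, 1.091]
force: [-0.4, -0.1, -0.3]
width: 34.7
gripper_force: 0.0
```

>>> move_arm(
  rows="0 0 0 0 0 -0.08 0.2;0 0 0 0 0 -0.16 0.2;0 0 0 0 0 -0.24 0.2;0 0 0 0 0 -0.32 0.2;0 0 0 0 0 -0.4 0.2;0 0 0 0 0 -0.48 0.2;0 0 0 0 0 -0.56 0.2;0 0 0 0 0 -0.64 0.2;0 0 0 0 0 -0.72 0.2;0 0 0 0 0 -0.72 0.2;0 0 0 0 0 -0.72 0.2;0 0 0 0 0 -0.72 0.2",
)

```text
clock: 29.15
eef_pos: [476.6, -220.9, 83.6]
tool_rot: [-3.14, -0.003, 2.213]
force: [0.3, 0.0, -0.1]
width: 34.4
gripper_force: 0.0
```

Run:
```python
from topf import *
s=read_state();print(unmag(s["eef_pos"]),s["tool_rot"],s["width"],s["force"],s["qpos"].round(2))
r,u=topat("wrist",mag(-47.2,-13.1,42),42,"w21");print(u,[(q[0],unmag(q[2])) for q in r])
print(rel(s,mag(-47.2,-13.1,70),YAW+np.pi/2))
```

```text
[-46.35  33.04  83.56] [-3.14005936 -0.00331896  2.21292686] 34.354030195069676 [ 0.31837854  0.04052275 -0.13439587] [ 1.    0.88 -1.03  1.96  0.99  0.92  0.08]
[320.1 266.8] [(np.int32(110), array([-46.47, -14.66,  42.  ]))]
(array([-0.1539, -0.0026,  0.0447]), array([-0.001 , -0.0021, -0.0006]))
```

>>> move_arm(
  rows="-0.08 -0.002 0 0 0 0 0.15;-0.14 -0.002 0 0 0 0 0.15;-0.156 -0.002 0.06 0 0 0 0.15;-0.156 -0.002 0.14 0 0 0 0.15;-0.156 -0.002 0.2 0 0 0 0.15;-0.156 -0.002 0.24 0 0 0 0.15;-0.156 -0.002 0.25 0 0 0 0.15;-0.156 -0.002 0.25 0 0 0 0.15;-0.156 -0.002 0.25 0 0 0 0.15",
)

```text
clock: 29.95
eef_pos: [504.7, -258.4, 9.3]
tool_rot: [-3.141, -0.002, 2.216]
force: [0.2, -0.5, 0.5]
width: 36.4
gripper_force: 0.0
```

Run:
```python
from topf import *
s=read_state();print(unmag(s["eef_pos"]),s["tool_rot"],s["width"],s["force"],s["torque"])
r,u=topat("wrist",mag(-46.8,-13.9,42),42,"w22");print(u,[(q[0],unmag(q[2])) for q in r])
```

```text
[-46.34 -13.84   9.3 ] [-3.14086066e+00 -2.33717346e-03  2.21586321e+00] 36.44220475926155 [ 0.21718522 -0.5386307   0.49868459] [-0.0312865   0.03316551  0.00019545]
[320.  265.4] [(np.int32(137), array([-46.45, -14.8 ,  42.  ]))]
```

Aligned and free of contact. I'll close, lift 2 mm, and move toward y = -26 slowly.

>>> move_arm(
  rows="0 0 0.001 0 0 0 1;0 0 0.001 0 0 0 1;0 0 0.001 0 0 0 1;0 0 0.001 0 0 0 1;0 0 0.001 0 0 0 1;0 0 -0.005 0 0 0 1;-0.01 0 -0.006 0 0 0 1;-0.02 0 -0.006 0 0 0 1;-0.03 0 -0.006 0 0 0 1;-0.036 0 -0.006 0 0 0 1;-0.036 0 -0.006 0 0 0 1;-0.036 0 -0.006 0 0 0 1",
)

```text
clock: 31.0
eef_pos: [510.5, -267.2, 10.1]
tool_rot: [-3.14, -0.003, 2.216]
force: [0.1, 0.5, -0.2]
width: 9.6
gripper_force: 58.5
```

Run:
```python
from topf import *
s=read_state();print(unmag(s["eef_pos"]),s["tool_rot"],s["width"],s["force"],s["torque"],s["gripper_force"])
r,u=topat("wrist",[*s["eef_pos"][:2],44],44,"w23");print(u,[(q[0],unmag(q[2])) for q in r])
```

```text
[-47.03 -24.41  10.09] [-3.14004498 -0.00345544  2.21556688] 9.584395961656924 [ 0.10593853  0.53089753 -0.18523991] [ 0.00870569 -0.05058808 -0.02993296] 58.48330020904541
[320.8 266.6] [(np.int32(149), array([-46.93, -24.44,  44.  ]))]
```

>>> move_arm(
  rows="-0.004 0 0 0 0 0 1;-0.007 0 0.002 0 0 0 1;-0.007 0 0.004 0 0 0 1;-0.007 0 0.0055 0 0 0 1;-0.007 0 0.0065 0 0 0 1;-0.007 0 0.0065 0 0 0 1;-0.007 0 0.0065 0 0 0 1",
)

```text
clock: 31.63
eef_pos: [512.0, -269.1, 9.2]
tool_rot: [-3.14, -0.002, 2.216]
force: [-2.2, -0.5, 6.8]
width: 9.7
gripper_force: 59.0
```

Run:
```python
from topf import *
s=read_state();print(unmag(s["eef_pos"]),s["tool_rot"],s["width"],s["force"],s["torque"],s["gripper_force"],s["qpos"].round(2))
r,u=topat("wrist",[*s["eef_pos"][:2],42],42,"w24");print(u,[(q[0],unmag(q[2])) for q in r])
img,c,_=snap("wrist");i=cv2.GaussianBlur(img,(3,3),0).astype(int)
m=((i[:,:,0]-i[:,:,2]>12)&(i.max(2)>120)).astype(np.uint8)
n,l,st,ce=cv2.connectedComponentsWithStats(m)
for k in range(1,n):
    if 150<st[k][4]<4000:
        bx=cv2.boxPoints(cv2.minAreaRect(max(cv2.findContours((l==k).astype(np.uint8),0,1)[0],key=len)))
        print(st[k],[unmag(onz(c,*q,16.5))[:2].tolist() for q in bx])
```

```text
[-46.93 -26.81   9.16] [-3.13977956e+00 -2.10719141e-03  2.21593451e+00] 9.671345728591165 [-2.17139237 -0.53366338  6.75876575] [-0.05060792  0.34461577  0.02635399] 58.979474902153015 [ 0.98  1.03 -0.94  1.85  1.09  0.89  0.13]
[320.8 265.5] [(np.int32(24), array([-46.79, -22.92,  42.  ])), (np.int32(159), array([-46.77, -27.56,  42.  ]))]
[ 71 101  21  11 177] [[-172.23, 49.7], [-162.29, 50.88], [-162.76, 46.35], [-172.81, 45.15]]
[ 83 112  13  25 152] [[-167.66, 44.56], [-164.72, 45.44], [-163.42, 33.4], [-166.44, 32.47]]
[374 217  94  11 700] [[-17.13, -11.21], [35.09, -10.98], [36.04, -17.07], [-16.77, -17.31]]
[372 254  91  10 756] [[-16.94, -34.5], [35.78, -34.25], [36.67, -40.21], [-16.6, -40.47]]
[307 287  29  31 588] [[-55.33, -57.24], [-38.24, -57.15], [-37.84, -79.27], [-55.58, -79.37]]
```

>>> move_arm(
  rows="0.0015 0 -0.001 0 0 0 1;0.0015 0.01 -0.001 0 0 0 1;0.0015 0.022 -0.001 0 0 0 1;0.0015 0.034 -0.001 0 0 0 1;0.0015 0.046 -0.001 0 0 0 1;0.0015 0.058 -0.001 0 0 0 1;0.0015 0.07 -0.001 0 0 0 1;0.0015 0.075 -0.001 0 0 0 1;0.0015 0.075 -0.001 0 0 0 1",
)

```text
clock: 32.48
eef_pos: [528.6, -256.7, 9.2]
tool_rot: [-3.136, -0.002, 2.215]
force: [-4.1, -3.4, 8.0]
width: 9.3
gripper_force: 59.4
```

Run:
```python
from topf import *
s=read_state();print(unmag(s["eef_pos"]),s["tool_rot"],s["width"],s["force"],s["torque"],s["gripper_force"])
r,u=topat("wrist",[*s["eef_pos"][:2],42],42,"w25");print(u,[(q[0],unmag(q[2])) for q in r])
```

```text
[-26.28 -26.85   9.21] [-3.13597435e+00 -1.56357844e-03  2.21506890e+00] 9.306317316174777 [-4.05504147 -3.35500821  7.98024618] [-0.68382643  0.79951517 -0.04231711] 59.418028593063354
[320.6 265.5] [(np.int32(12), array([-25.05, -22.59,  42.  ])), (np.int32(184), array([-26.17, -27.25,  42.  ]))]
```

>>> move_arm(
  rows="0 0 -0.0015 0 0 0 1;0 0.013 -0.0015 0 0 0 1;0 0.026 -0.0015 0 0 0 1;0 0.04 -0.0015 0 0 0 1;0 0.054 -0.0015 0 0 0 1;0 0.068 -0.0015 0 0 0 1;0 0.082 -0.0015 0 0 0 1;0 0.096 -0.0015 0 0 0 1;0 0.11 -0.0015 0 0 0 1;0 0.124 -0.0015 0 0 0 1;0 0.138 -0.0015 0 0 0 1;0 0.145 -0.0015 0 0 0 1",
)

```text
clock: 33.53
eef_pos: [563.9, -229.4, 9.2]
tool_rot: [-3.138, -0.003, 2.216]
force: [-3.9, -2.9, 6.3]
width: 9.6
gripper_force: 59.2
```

Run:
```python
from topf import *
s=read_state();print(unmag(s["eef_pos"]),s["tool_rot"],s["width"],s["force"],s["torque"],s["gripper_force"],s["qpos"].round(2))
r,u=topat("wrist",[*s["eef_pos"][:2],42],42,"w26");print(u,[(q[0],unmag(q[2])) for q in r])
```

```text
[ 18.44 -26.13   9.19] [-3.13800296e+00 -2.64160848e-03  2.21567544e+00] 9.631221831407696 [-3.90011134 -2.85448601  6.29059684] [-0.64051694  0.79959828  0.05663384] 59.18551862239838 [ 0.87  1.06 -0.94  1.76  1.06  0.94  0.1 ]
[320.7 265.4] [(np.int32(163), array([ 18.69, -26.75,  42.  ]))]
```

>>> move_arm(
  rows="0 0.004 -0.0005 0 0 0 1;0 0.008 -0.0005 0 0 0 1;0 0.012 -0.0005 0 0 0 1;0 0.015 -0.0005 0 0 0 1;0 0.018 -0.0005 0 0 0 1;0 0.02 -0.0005 0 0 0 1;0 0.02 -0.0005 0 0 0 1;0 0.02 -0.0005 0 0 0 1",
)

```text
clock: 34.25
eef_pos: [568.3, -226.0, 9.2]
tool_rot: [-3.138, -0.003, 2.215]
force: [-2.4, -2.5, 5.6]
width: 9.1
gripper_force: 59.2
```

Run:
```python
from topf import *
s=read_state();print(unmag(s["eef_pos"]),s["tool_rot"],s["width"],s["force"],s["torque"])
```

```text
[ 23.96 -26.13   9.24] [-3.13791767e+00 -2.84795227e-03  2.21533917e+00] 9.084186829543954 [-2.44900558 -2.52084577  5.60299337] [-0.48830468  0.75081687  0.01548907]
```

>>> move_arm(
  rows="0 0.003 0 0 0 0 1;0 0.005 0 0 0 0 1;0 0.007 0 0 0 0 1;0 0.008 0 0 0 0 1;0 0.008 0 0 0 0 1;0 0.008 0 0 0 0 1",
)

```text
clock: 34.75
eef_pos: [570.0, -224.9, 9.2]
tool_rot: [-3.137, -0.003, 2.215]
force: [-3.6, -2.6, 6.6]
width: 9.8
gripper_force: 59.2
```

Run:
```python
from topf import *
s=read_state();print(unmag(s["eef_pos"]),s["tool_rot"],s["width"],s["force"],s["torque"])
```

```text
[ 25.99 -26.17   9.23] [-3.13725120e+00 -2.82250987e-03  2.21520472e+00] 9.840509239056662 [-3.59735043 -2.57430476  6.57984175] [-0.58841517  0.80783252  0.00854852]
```

>>> move_arm(
  rows="0 0.002 0 0 0 0 1;0 0.004 0 0 0 0 1;0 0.006 0 0 0 0 1;0 0.006 0 0 0 0 1;0 0.006 0 0 0 0 1",
)

```text
clock: 35.17
eef_pos: [570.2, -224.8, 9.2]
tool_rot: [-3.134, -0.003, 2.215]
force: [-7.1, -5.0, 9.5]
width: 9.5
gripper_force: 59.5
```

Run:
```python
from topf import *
s=read_state();print(unmag(s["eef_pos"]),s["tool_rot"],s["width"],s["force"],s["torque"])
r,u=topat("wrist",[*s["eef_pos"][:2],42],42,"w27");print(u,[(q[0],unmag(q[2])) for q in r])
```

```text
[ 26.18 -26.2    9.23] [-3.13411445e+00 -2.92422712e-03  2.21466742e+00] 9.547901089217518 [-7.05698013 -5.03326974  9.46686674] [-0.93646346  1.42388271 -0.00686332]
[320.4 265.4] [(np.int32(17), array([ 25.45, -22.07,  42.  ])), (np.int32(163), array([ 26.37, -27.01,  42.  ]))]
```

The small cartridge is home: it stalled at x = 26.2 with 9 N and the stem centred. I'll release, lift, and prepare the hasp push.

>>> move_arm(
  rows="0 -0.004 0 0 0 0 1;0 -0.004 0 0 0 0 1;0 -0.004 0 0 0 0 0.4;0 -0.004 0 0 0 0 0.4;0 -0.004 0 0 0 0 0.4;0 -0.004 0 0 0 0 0.4;0 -0.004 -0.08 0 0 0 0.4;0 -0.004 -0.2 0 0 0 0.4;0 -0.004 -0.25 0 0 0 0.4;0 -0.004 -0.25 0 0 0 0.4;0 -0.004 -0.25 0 0 0 0.4",
)

```text
clock: 36.13
eef_pos: [572.3, -223.6, 84.8]
tool_rot: [-3.141, -0.002, 2.216]
force: [-0.4, -0.1, 0.3]
width: 25.7
gripper_force: 0.0
```

```bash
cat >> topf.py <<'E'
def red(n):
    img,c,s=snap(n);i=img.astype(int);m=((i[:,:,0]-i[:,:,1]>60)&(i[:,:,0]-i[:,:,2]>60)).astype(np.uint8)
    k,l,st,ce=cv2.connectedComponentsWithStats(m)
    return [(st[j][4],ce[j].round(1).tolist(),unmag(onz(c,*ce[j],24.5)).tolist()) for j in range(1,k) if st[j][4]>4]
E
python3 - <<'E'
from topf import *
s=read_state();print(unmag(s["eef_pos"]),s["tool_rot"],s["width"],s["force"])
r,u=topat("wrist",mag(25.5,-26,42),42,"w28");print(u,[(q[0],unmag(q[2])) for q in r])
for x in(-5,22.5):
  r,u=topat("wrist",mag(x,24,50),50);print(u,[(q[0],unmag(q[2])) for q in r])
for n in("top","scene"):print(n,red(n))
print(rel(s,mag(-115,78,84),YAW+np.pi/2))
E
```

```text
[ 28.62 -26.55  84.83] [-3.14100701e+00 -1.54637928e-03  2.21591160e+00] 25.683840133483663 [-0.39415564 -0.09266279  0.33418542]
[316.9 210.7] [(np.int32(154), array([ 25.51, -27.99,  42.  ]))]
[272.1 145.4] [(np.int32(102), array([-4.59, 23.56, 50.  ]))]
[314.1 146.2] [(np.int32(87), array([22.81, 23.77, 50.  ]))]
top [(np.int32(25), [100.5, 177.3], [345.97, 392.34, 24.5]), (np.int32(320), [146.9, 249.4], [180.71, 401.36, 24.5]), (np.int32(27), [403.6, 280.0], [-158.33, 42.23, 24.5])]
scene [(np.int32(8), [181.5, 144.5], [336.41, 394.29, 24.5]), (np.int32(148), [169.7, 185.6], [168.9, 402.0, 24.5]), (np.int32(49), [364.4, 283.6], [-156.67, 45.06, 24.5])]
(array([ 0.3495, -0.478 ,  0.0036]), array([-0.0004, -0.001 ,  0.0013]))
```

>>> move_arm(
  rows="0.06 -0.09 0 0 0 0 1;0.12 -0.18 0 0 0 0 1;0.18 -0.27 0 0 0 0 1;0.25 -0.36 0 0 0 0 1;0.32 -0.44 0 0 0 0 1;0.35 -0.478 0 0 0 0 1;0.35 -0.478 0.1 0 0 0 1;0.35 -0.478 0.2 0 0 0 1;0.35 -0.478 0.26 0 0 0 1;0.35 -0.478 0.276 0 0 0 1;0.35 -0.478 0.276 0 0 0 1;0.35 -0.478 0.276 0 0 0 1",
)

```text
clock: 37.38
eef_pos: [394.1, -225.3, 2.1]
tool_rot: [-3.141, -0.004, 2.216]
force: [-0.2, -0.1, -0.1]
width: 0.1
gripper_force: 0.0
```

Run:
```python
from topf import *
s=read_state();print(unmag(s["eef_pos"]),s["tool_rot"],s["width"],s["force"],s["qpos"].round(2))
p=unmag(s["eef_pos"]);piv=np.array([-34,62.])
for th in np.arange(1.45,-.01,-.12):
    d=np.array([-np.sin(th),-np.cos(th)]);n=np.array([np.cos(th),-np.sin(th)])
    r=87;P=piv+r*d-n*(2.5+abs(n[0])*11+abs(n[1])*9)
    print(round(th,2),P.round(1),"shift x(y_m),y(x_m):",np.round([(P[1]-p[1])/300,(P[0]-p[0])/300],3))
print(red("top"))
```

```text
[-115.     78.93    2.11] [-3.14073939 -0.00351948  2.21642286] 0.07101343933812038 [-0.19784025 -0.08102736 -0.06636554] [ 1.03  0.94 -0.89  2.18  1.28  0.72 -0.15]
1.45 [-121.9   64.2] shift x(y_m),y(x_m): [-0.049 -0.023]
1.33 [-121.8   54.7] shift x(y_m),y(x_m): [-0.081 -0.023]
1.21 [-120.6   45.1] shift x(y_m),y(x_m): [-0.113 -0.019]
1.09 [-118.3   35.6] shift x(y_m),y(x_m): [-0.145 -0.011]
0.97 [-114.9   26.1] shift x(y_m),y(x_m): [-0.176  0.   ]
0.85 [-110.3   17. ] shift x(y_m),y(x_m): [-0.206  0.016]
0.73 [-104.5    8.3] shift x(y_m),y(x_m): [-0.235  0.035]
0.61 [-97.5   0.2] shift x(y_m),y(x_m): [-0.262  0.058]
0.49 [-89.5  -7. ] shift x(y_m),y(x_m): [-0.287  0.085]
0.37 [-80.4 -13.3] shift x(y_m),y(x_m): [-0.308  0.115]
0.25 [-70.4 -18.5] shift x(y_m),y(x_m): [-0.325  0.149]
0.13 [-59.7 -22.4] shift x(y_m),y(x_m): [-0.338  0.184]
0.01 [-48.5 -24.9] shift x(y_m),y(x_m): [-0.346  0.222]
[(np.int32(27), [100.6, 177.3], [345.9, 392.31, 24.5]), (np.int32(322), [146.9, 249.4], [180.81, 401.41, 24.5])]
```

>>> move_arm(
  rows="-0.03 -0.023 0 0 0 0 1;-0.05 -0.023 0 0 0 0 1;-0.065 -0.023 0 0 0 0 1;-0.081 -0.023 0 0 0 0 1;-0.097 -0.021 0 0 0 0 1;-0.113 -0.019 0 0 0 0 1;-0.129 -0.015 0 0 0 0 1;-0.145 -0.011 0 0 0 0 1;-0.16 -0.005 0 0 0 0 1;-0.176 0 0 0 0 0 1;-0.19 0.008 0 0 0 0 1;-0.206 0.016 0 0 0 0 1",
)

```text
clock: 38.43
eef_pos: [435.0, -272.3, 1.6]
tool_rot: [-3.14, -0.003, 2.216]
force: [0.6, 1.0, -0.6]
width: -0.1
gripper_force: 0.4
```

Run:
```python
from topf import *
s=read_state();p=unmag(s["eef_pos"]);print(p,s["force"]);P=[]
for n in("top","scene","wrist"):print(n,red(n))
for t in [(-97.5,.2),(-80.4,-13.3),(-59.7,-22.4),(-48.5,-24.9)]:print(t,np.round([(t[1]-p[1])/300,(t[0]-p[0])/300],3))
```

```text
[-110.51   16.8     1.57] [ 0.63111585  1.01067821 -0.55132653]
top [(np.int32(27), [100.6, 177.3], [345.9, 392.31, 24.5]), (np.int32(323), [146.8, 249.3], [180.99, 401.46, 24.5])]
scene [(np.int32(9), [181.4, 144.7], [335.64, 394.35, 24.5]), (np.int32(149), [169.7, 185.7], [168.8, 402.0, 24.5]), (np.int32(39), [398.2, 264.1], [-122.98, -23.2, 24.5])]
wrist []
(-97.5, 0.2) [-0.055  0.043]
(-80.4, -13.3) [-0.1  0.1]
(-59.7, -22.4) [-0.131  0.169]
(-48.5, -24.9) [-0.139  0.207]
```

The hasp follows, now at about 0.81 rad. I'll continue.

>>> move_arm(
  rows="-0.015 0.01 0 0 0 0 1;-0.03 0.02 0 0 0 0 1;-0.042 0.031 0 0 0 0 1;-0.055 0.043 0 0 0 0 1;-0.068 0.056 0 0 0 0 1;-0.08 0.07 0 0 0 0 1;-0.09 0.085 0 0 0 0 1;-0.1 0.1 0 0 0 0 1;-0.11 0.117 0 0 0 0 1;-0.118 0.134 0 0 0 0 1;-0.125 0.15 0 0 0 0 1;-0.131 0.165 0 0 0 0 1",
)

```text
clock: 39.58
eef_pos: [498.5, -273.7, 1.4]
tool_rot: [-3.14, -0.003, 2.216]
force: [-0.8, 0.6, 0.4]
width: 0.0
gripper_force: 0.3
```

Run:
```python
from topf import *
s=read_state();p=unmag(s["eef_pos"]);print(p,s["force"])
for n in("top","scene"):print(n,red(n))
for t in [(-48.5,-24.9)]:print(t,np.round([(t[1]-p[1])/300,(t[0]-p[0])/300],3))
```

```text
[-60.49 -22.36   1.45] [-0.80536265  0.57117938  0.43716316]
top [(np.int32(27), [100.6, 177.3], [345.9, 392.31, 24.5]), (np.int32(322), [146.9, 249.4], [180.81, 401.41, 24.5])]
scene [(np.int32(8), [181.5, 144.5], [336.41, 394.29, 24.5]), (np.int32(149), [169.7, 185.7], [168.8, 402.0, 24.5]), (np.int32(9), [406.7, 232.9], [-49.35, -61.3, 24.5])]
(-48.5, -24.9) [-0.008  0.04 ]
```

>>> move_arm(
  rows="-0.003 0.008 0 0 0 0 1;-0.005 0.016 0 0 0 0 1;-0.005 0.024 0 0 0 0 1;-0.005 0.03 0 0 0 0 1;-0.005 0.035 0 0 0 0 1;-0.005 0.035 0 0 0 0 1;-0.005 0.035 0 0 0 0 1",
)

```text
clock: 40.27
eef_pos: [507.5, -268.5, 1.5]
tool_rot: [-3.141, -0.003, 2.216]
force: [-0.6, -0.2, -0.5]
width: -0.2
gripper_force: 0.0
```

Run:
```python
from topf import *
s=read_state();p=unmag(s["eef_pos"]);print(p,s["force"])
for n in("top","scene"):print(n,red(n))
```

```text
[-50.24 -23.64   1.52] [-0.62460453 -0.16043134 -0.45843194]
top [(np.int32(27), [100.6, 177.3], [345.9, 392.31, 24.5]), (np.int32(322), [146.9, 249.4], [180.81, 401.41, 24.5])]
scene [(np.int32(8), [181.5, 144.5], [336.41, 394.29, 24.5]), (np.int32(148), [169.7, 185.6], [168.9, 402.0, 24.5])]
```

Creeping on until the force rises at the post.

>>> move_arm(
  rows="0 0.003 0 0 0 0 1;0 0.006 0 0 0 0 1;0 0.009 0 0 0 0 1;0 0.012 0 0 0 0 1;0 0.012 0 0 0 0 1;0 0.012 0 0 0 0 1",
)

```text
clock: 40.87
eef_pos: [508.1, -268.0, 1.3]
tool_rot: [-3.135, -0.003, 2.215]
force: [-5.7, -2.4, 3.7]
width: 0.0
gripper_force: 2.9
```

Run:
```python
from topf import *
s=read_state();p=unmag(s["eef_pos"]);print(p,s["force"],s["torque"])
for n in("top","scene","wrist"):print(n,red(n))
```

```text
[-49.42 -23.64   1.3 ] [-5.72990423 -2.40239216  3.74302155] [-0.62678314  1.03968865 -0.02764391]
top [(np.int32(27), [100.6, 177.3], [345.9, 392.31, 24.5]), (np.int32(322), [146.9, 249.4], [180.81, 401.41, 24.5])]
scene [(np.int32(8), [181.5, 144.5], [336.41, 394.29, 24.5]), (np.int32(149), [169.7, 185.7], [168.8, 402.0, 24.5])]
wrist []
```

It's stalled with about 6 N against the stop, as expected at angle 0. I'll retreat and check.

>>> move_arm(
  rows="0 -0.03 0 0 0 0 1;0 -0.08 0 0 0 0 1;0 -0.08 -0.1 0 0 0 1;0 -0.08 -0.22 0 0 0 1;0 -0.08 -0.35 0 0 0 1;0.1 -0.12 -0.4 0 0 0 1;0.2 -0.16 -0.4 0 0 0 1;0.3 -0.2 -0.4 0 0 0 1;0.4 -0.2 -0.4 0 0 0 1;0.5 -0.2 -0.4 0 0 0 1;0.5 -0.2 -0.4 0 0 0 1;0.5 -0.2 -0.4 0 0 0 1",
)

```text
clock: 42.02
eef_pos: [371.8, -182.3, 122.4]
tool_rot: [-3.14, -0.002, 2.219]
force: [0.5, -0.6, 0.9]
width: -0.1
gripper_force: 0.0
```

Run:
```python
from topf import *
s=read_state();print(s["eef_pos"],s["force"])
for n in("top","scene","wrist"):print(n,red(n))
for x,y,h in((-5,24,50),(22.5,24,50),(25.5,-26,42)):
  for n in("wrist","top"):
    try: r,u=topat(n,mag(x,y,h),h);print(n,u,[(q[0],unmag(q[2])) for q in r])
    except Exception as e: print(n,e)
r,u=topat("top",mag(0,0,6),6,"topend")
a=cv2.imread("pics/top0.png").astype(int);b=cv2.imread("pics/topend.png").astype(int)
d=np.abs(a-b).max(2)
for nm,(x,y,w) in {"v1":(251,223,9),"v2":(277,190,9),"beaker":(256,137,20)}.items(): print(nm,(d[y-w:y+w,x-w:x+w]>40).sum())
```

```text
[ 371.81518284 -182.29555003  122.35117891] [ 0.50206404 -0.58168662  0.87408502]
top [(np.int32(27), [100.6, 177.3], [345.9, 392.31, 24.5]), (np.int32(25), [407.7, 193.6], [-30.83, -64.04, 24.5]), (np.int32(322), [146.9, 249.4], [180.81, 401.41, 24.5])]
scene [(np.int32(8), [181.5, 144.5], [336.41, 394.29, 24.5]), (np.int32(151), [169.6, 185.5], [169.66, 402.32, 24.5]), (np.int32(29), [403.5, 226.4], [-31.05, -60.71, 24.5])]
wrist []
wrist [427.8 300.2] [(np.int32(9), array([ 1.31, 28.76, 50.  ]))]
top [364.7 209.5] [(np.int32(15), array([-5.95, 22.58, 50.  ]))]
wrist [457.1 300.7] [(np.int32(175), array([23.91, 22.07, 50.  ]))]
top [355.9 197.7] [(np.int32(17), array([36.37, 25.36, 50.  ])), (np.int32(14), array([21.91, 22.57, 50.  ]))]
wrist [449.7 337.3] [(np.int32(141), array([ 24.67, -28.61,  42.  ]))]
top [375.7 181. ] [(np.int32(102), array([ 27.82, -32.09,  42.  ])), (np.int32(27), array([ 24.69, -12.75,  42.  ]))]
v1 0
v2 0
beaker 0
```

Everything checks out. The tops are at x = -6 and 22 in the wide row and about 25 in the narrow row, the hasp's red end is at the post, and the bystanders haven't moved. I'll hand in.

```bash
python3 -c "
from cell import *
print(finish_job())"
```

```text
the job is handed in; nothing more can be done
None
```

I handed the job in at about 42 s: both large cartridges are home in the wide row, the small one is home in the narrow row, the hasp is closed at the catch post, and the beaker and vials are unmoved; in transit the gripper touched the neighbouring machine at about 13 N.

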